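Clear the wash box and hold its lid open

TASK

Take the metal travel tube off the lid of the wooden wash box and lay it on its side along the two-saddle wooden rest, resting in both saddles about midway. Then raise the box lid to 60 degrees from closed and keep holding it there with the gripper so that I can reach in: the lid falls shut by itself, so finish while still holding it, without letting go. Leave the other things on the sill where they are.

Things in the scene. Friction and masses are not known exactly. Their poses are not given: they have to be found in the camera images.
- tube_mid (a point): Plain aluminium travel tube, a closed cylinder 38 mm in diameter and 150 mm long, about 0.12 kg, loose; dark seam lines near its top. It starts standing upright on the closed lid of the wash box. This point is its centre (75 mm from either end); its z axis runs along the tube, from foot to top.
- cradle_seat (a point): Where the centre of the tube should lie in the rest: over the middle of the rest, 39 mm above the sill. The x axis runs along the rest (the direction in which the tube is to lie, either way round), y across it, z up.
- cradle: Fixed light-wood rest: a base plate 130 x 70 mm, 8 mm thick, with two 90-degree V saddles (each 14 mm thick along the rest, 62 mm wide, tops 37 mm above the sill) centred 48 mm either side of the middle; the 82 mm between them is open down to the base plate. Origin under its centre, x along the rest.
- box: Fixed wooden wash box, 170 mm (its x) by 200 mm (its y), walls 75 mm high, with a 10 mm thick hinged lid on top (lid top 85 mm above the sill when shut). Origin at the centre of its underside on the sill; its -x side is the front, where the pull is.
- hinge (a point): Hinge line of the lid at the back (+x) top edge of the box, midway along it: 85 mm behind the box centre, 75 mm above the sill. The hinge axis is the box's y axis.
- pull (a point): Centre of the steel T-shaped pull on the lid's front edge: a round bar 16 mm thick, 40 mm long, along the box's y axis, on a stem 12 mm wide; 36 mm out from the edge, 206 mm from the hinge line, 5 mm above the lid's underside (80 mm above the sill when shut). Pinched on its two ends, 40 mm apart, it turns between the fingers as the lid swings. Axes move with the lid (x towards the hinge, y along the bar).
- lid (a joint): Lid angle in rad: 0 shut, growing as the front edge rises, stop at 1.4. 60 degrees is 1.047. The lid weighs about 0.35 kg and falls shut from any angle when let go.
- soap_dish: Bystander: white soap dish 85 x 120 mm with a green bar, 32 mm high. Origin under its centre.
- nail_brush: Bystander: small wooden nail brush 90 x 40 mm, 34 mm high. Origin under its centre.
- cup: Bystander: clear cup, 72 mm across, 95 mm high, with a blue toothbrush standing to about 175 mm. Origin under its centre.
- scraper: Bystander: steel tongue scraper lying flat, about 180 mm long, 50 mm wide, 6 mm high. Origin under its centre line, 45 mm from where the loop begins.

How it is judged:
By the outcome, as a careful person would: the job done as asked, in the order asked, and still so for the second after the job is handed in, while the arm keeps its last pose, push and grip.
It also fails if it takes over 56 s, if anything falls off the work surface, if the arm or the gripper's body presses on something with over 40 N, if the wrist force passes 120 N, or if a joint passes its speed limit or range.

ROBOT

A 7-joint arm with a two-finger parallel gripper is mounted at the origin on the work surface. World frame = base frame: x ahead of the robot, y to its left, z up, the work surface at z = 0. Lengths are in mm, angles in rad, forces in N, time in s.
With the tool pointing down it reaches from about 400 to 875 mm from the base axis. Payload 4.4 kg.
Tool frame: the origin (TCP) lies on the centre line of the jaws, within the pads' length; the fingertips stand 8 mm ahead of it and the grasp point (between the pads) lies 11 mm behind it; x points along the fingers, z is the direction in which the jaws open and shut, and the axes are right-handed (so a half turn about x gives the same grasp; the last joint's range is limited). The gripper opens to 85 mm and grips with 20 to 120 N. Pads are 22 mm wide; open, the fingers measure 114 mm over their backs; the gripper's body (76 mm by 85 mm) begins 54 mm behind the grasp point. The pads swing forward as they close: fully open they stand 13 mm farther back than shut.
Start: joints at [1.038, 0.628, 0.038, 1.517, -0.027, 0.996, -0.02], TCP at [292.548, -580.46, 239.313] pointing down, gripper open.
Joint ranges: [-3.06, 3.06], [-0.37, 2.12], [-1.25, 1.32], [0.18, 2.47], [-1.1, 4.24], [0.23, 1.98], [-2.94, 2.94]. Speed limits (rad/s): [2.57, 2.57, 3.14, 3.14, 3.14, 3.14, 3.14].

INTERFACE

Orientations are given as [roll, pitch, yaw] about the fixed x, y, z axes, in that order (R = Rz(yaw) Ry(pitch) Rx(roll)).
In Python, from cell import ctrl, get_image, camera_params gives the robot as it stands. The module is installed in compiled form; this text tells all that it offers.
- The arm moves only by the shell command python3 -m handwheel 'ROWS'. ROWS is text: rows parted by semicolons, each of 7 numbers parted by spaces: the opening, from -1 (shut) to 1 (fully open), then the shift along the tool's x, y, z in mm, then the turn, a rotation vector about the tool's x, y, z in rad. In form: grip x y z wx wy wz; .... A call has 1 to 10 rows; each row shifts and turns the pose as measured when the row begins, along the tool's axes as they then stand; what a row does not reach is not made up. A row lasts 1/10 s, in which the tool goes at most 50 mm and 8.59 degrees, less where a joint would pass 70% of its speed; a pose out of reach is approached as far as the arm can. A call with a gripper value outside its range is refused whole. The fingers move at their own pace and stop on an object; the grip force is fixed at half the most. Time passes only in rows, so rows that do not move let the fingers close. It gives the time, the measured TCP pose, the force and the opening at its end, in the units of the state.
- ctrl.read_state(): the state, without advancing time (a new reading comes with each control period).
- get_image(name): name is "side" or "top"; returns the picture (420x560x3 uint8, blue, green, red); there is no depth.
- camera_params(name): a dict with "fx", "fy", "cx", "cy" (pixels), "eye" and "orientation" of the camera in the world. Camera axes: x right, y up, looking along -z (the intrinsics and any distortion apply to the point x, -y, -z); pixel columns grow to the right and rows downward; lengths in mm; the calibration is good to about 2 mm. A picture is of the moment at which its call begins. camera_params takes no time and is no camera call.
- ctrl.finish_job(): hands the job in, once; it reports no verdict.
The state is a dict: "clock": time; "qpos": joint angles; "qd": joint speeds; "tau": joint torques, N m; "eef_pos": TCP position; "tool_rot": TCP orientation; "force": force on the tool from outside, world axes, zero at the start; "torque": the same for the moment, N m; "width": finger opening in mm.
Only numpy, scipy, OpenCV 4.12 (cv2) and the standard library are available. Lean on these libraries where they do the work, as an engineer would, in place of code of your own. Each camera call takes 0.05 s, during which the arm holds its last target.

## Working session

There is one attempt and no reset: what is moved stays moved. The work goes in short steps, Python scripts to look and compute and a shell command to move; the robot and the scene stay as the last step left them, time stands still between calls to the robot, and variables do not carry over. Pictures are saved under pics/ and viewed, and the job is handed in when it is done.

```bash
mkdir -p pics; ls; python3 - <<'E'
from cell import ctrl,get_image,camera_params
import cv2
for n in("side","top"):
    cv2.imwrite(f"pics/{n}0.png",get_image(n)); print(n,camera_params(n))
print(ctrl.read_state())
E
```

```text
pics
side {'fx': 428.5749306665308, 'fy': 428.5749306665308, 'cx': 286.0372761596895, 'cy': 213.5698767354061, 'eye': array([263.1425809 , 864.30028412, 817.87812325]), 'orientation': array([ 0.93631746, -0.00493175, -2.73728796])}
top {'fx': 392.68355516400214, 'fy': 392.68355516400214, 'cx': 286.92267570434853, 'cy': 208.04592068581172, 'eye': array([ 489.31096323,  -18.23817653, 1047.46043511]), 'orientation': array([ 0.14315933,  0.02670302, -1.54798819])}
{'clock': 0.1, 'qpos': array([ 1.03815999,  0.62922809,  0.03844827,  1.51828611, -0.02699848,
        0.99631475, -0.01999054]), 'qd': array([-2.33277700e-05, -4.85973163e-04, -2.60262963e-03, -2.64979556e-03,
       -2.53195300e-04, -2.27005022e-03, -1.44313033e-03]), 'tau': array([ 5.04110183e-03, -5.64522600e+01,  1.23098351e+00, -1.93972099e+01,
        1.13061361e-02,  5.41408474e-03,  2.50875178e-05]), 'eef_pos': array([ 292.31438379, -579.9359372 ,  238.49187096]), 'tool_rot': array([-3.13004599,  1.56907803,  2.04918637]), 'force': array([ 0.32830782, -0.25282011,  0.00463112]), 'torque': array([-0.01690509,  0.02682867, -0.00239224]), 'width': 85.235521715543}
```

View pics/side0.png

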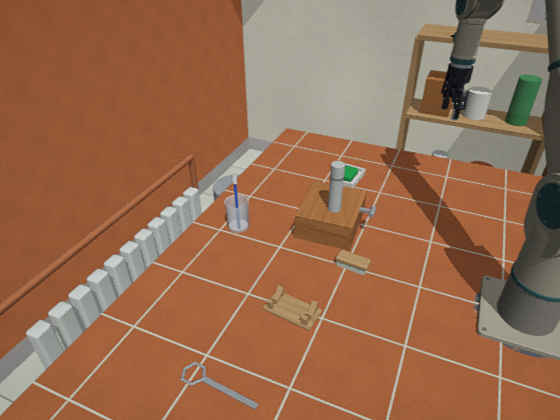

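View pics/top0.png

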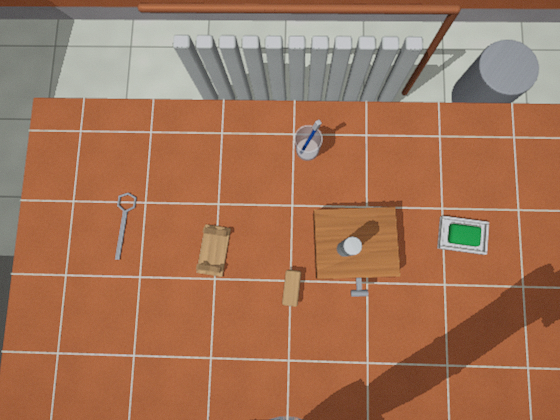

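Both views show everything: the box at about (357,243) in the top view with the tube on it, the pull at (360,293), the rest at (213,250), the brush at (292,288), the cup at (308,145) and the dish at (464,236). Next I'll enlarge crops.

```bash
cat > h.py <<'E'
import numpy as np
from scipy.spatial.transform import Rotation as R
from cell import ctrl,get_image,camera_params
import cv2
def P(n):
    p=camera_params(n); return p,R.from_euler('xyz',p['orientation']).as_matrix()
def proj(n,X):
    p,M=P(n); c=(np.atleast_2d(X)-p['eye'])@M
    return np.c_[p['cx']+p['fx']*c[:,0]/-c[:,2], p['cy']+p['fy']*-c[:,1]/-c[:,2]]
def ray(n,uv):
    p,M=P(n); d=M@np.array([(uv[0]-p['cx'])/p['fx'],-(uv[1]-p['cy'])/p['fy'],-1]); return p['eye'],d
def atz(n,uv,z):
    e,d=ray(n,uv); return e+d*(z-e[2])/d[2]
def tri(uvs,uvt):
    a,d=ray('side',uvs); b,f=ray('top',uvt)
    s=np.linalg.lstsq(np.c_[d,-f],b-a,rcond=None)[0]
    p=a+s[0]*d;q=b+s[1]*f
    return (p+q)/2,np.linalg.norm(p-q)
def crop(n,x,y,w,h,k,out):
    im=get_image(n)[y:y+h,x:x+w]; cv2.imwrite(out,cv2.resize(im,None,fx=k,fy=k,interpolation=cv2.INTER_CUBIC))
def st():
    s=ctrl.read_state(); M=R.from_euler('xyz',s['tool_rot']).as_matrix()
    return s,M
E
python3 - <<'E'
import cv2
a=cv2.imread('pics/top0.png');b=cv2.imread('pics/side0.png')
def c(i,x,y,w,h,k,o): cv2.imwrite(o,cv2.resize(i[y:y+h,x:x+w],None,fx=k,fy=k,interpolation=cv2.INTER_CUBIC))
c(a,180,200,240,120,3.3333,'pics/tc.png')
c(b,260,150,130,180,3.3333,'pics/sc.png')
E
```

```text
(no output)
```

View pics/tc.png

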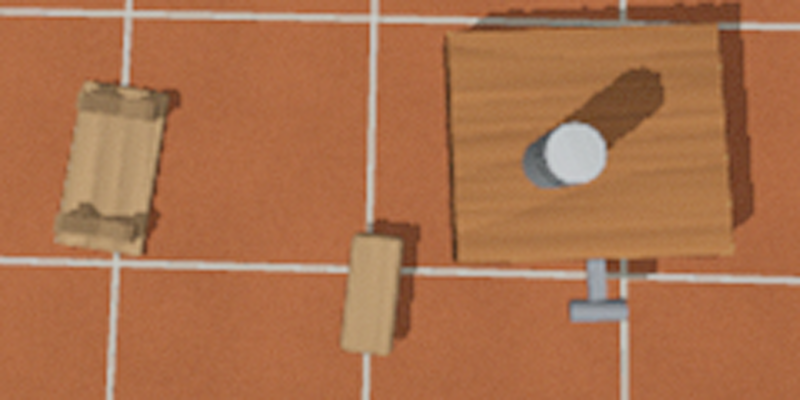

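View pics/sc.png

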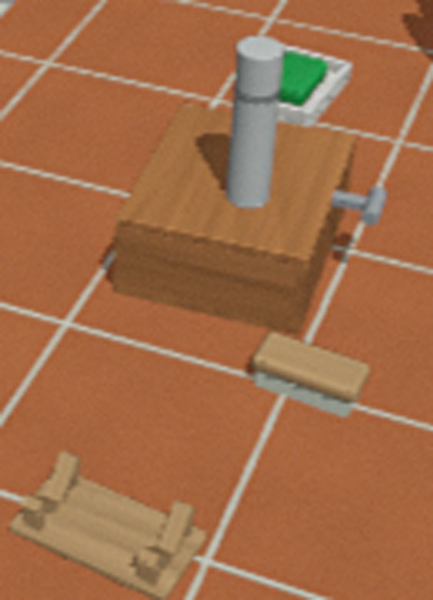

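```bash
python3 - <<'E'
from h import *
np.set_printoptions(precision=1,suppress=True)
T=lambda u,v:(180+u/3.3333-.35,200+v/3.3333-.35)
S=lambda u,v:(260+u/3.3333-.35,150+v/3.3333-.35)
print('lid T');L=np.array([atz('top',T(*p),85) for p in[(446,35),(718,25),(733,255),(457,262)]]);print(L,L.mean(0))
print('lid S');L=np.array([atz('side',S(*p),85) for p in[(120,224),(188,103),(355,138),(305,260)]]);print(L,L.mean(0))
print('cradle T');L=np.array([atz('top',T(*p),8) for p in[(80,84),(170,98),(145,254),(57,241)]]);print(L,L.mean(0))
print('cradle S');print(np.array([atz('side',S(*p),8) for p in[(12,522),(165,596),(207,535)]]))
print('brush T');L=np.array([atz('top',T(*p),34) for p in[(353,235),(403,240),(391,353),(342,348)]]);print(L,L.mean(0))
print('tube top',atz('top',T(575,153),235),atz('side',S(261,48),235),tri(S(261,48),T(575,153)))
print('tube foot',atz('side',S(249,197),85))
print('pull',atz('top',T(599,311),80),atz('side',S(375,204),80),atz('top',T(570,311),80),atz('top',T(628,311),80))
print('cup',atz('top',(308,150),0),'brush',atz('top',(313,135),175))
E
```

```text
lid T
[[ 623.5  -55.1   85. ]
 [ 634.7 -255.3   85. ]
 [ 467.6 -263.3   85. ]
 [ 457.9  -65.2   85. ]] [ 545.9 -159.7   85. ]
lid S
[[ 620.2  -49.    85. ]
 [ 633.5 -256.4   85. ]
 [ 469.5 -260.9   85. ]
 [ 460.6  -64.2   85. ]] [ 545.9 -157.6   85. ]
cradle T
[[588.9 234.6   8. ]
 [579.1 161.6   8. ]
 [455.8 176.1   8. ]
 [464.3 246.3   8. ]] [522.  204.6   8. ]
cradle S
[[592.3 227.6   8. ]
 [464.6 246.    8. ]
 [455.9 182.    8. ]]
brush T
[[474.7  12.   34. ]
 [471.8 -26.3  34. ]
 [387.4 -18.7  34. ]
 [390.2  18.4  34. ]] [431.   -3.7  34. ]
tube top [ 530.7 -129.6  235. ] [ 531.9 -130.8  235. ] (array([ 531.1, -129.4,  235.9]), np.float64(0.8984154229959828))
tube foot [ 531.  -131.1   85. ]
pull [ 425.4 -168.    80. ] [ 427.8 -172.2   80. ] [ 424.9 -147.2   80. ] [ 425.9 -188.8   80. ]
cup [802.  -41.1   0. ] brush [785.6 -48.3 175. ]
```

```bash
cat > fk.py <<'E'
import numpy as np
from scipy.spatial.transform import Rotation as R
def fk(q,base=0,tool=172):
    T=np.eye(4);T[:3,:3]=R.from_euler('z',base).as_matrix()
    for th,d,a,al in zip(q,[267,0,293,0,342.5,0,97],[0,0,0,52.5,77.5,0,76],np.array([0,-1,1,1,1,1,-1])*np.pi/2):
        ca,sa,c,s=np.cos(al),np.sin(al),np.cos(th),np.sin(th)
        T=T@np.array([[c,-s,0,a],[s*ca,c*ca,-sa,-d*sa],[s*sa,c*sa,ca,d*ca],[0,0,0,1]])
    p=T[:3,3]+T[:3,2]*tool
    return p,T[:3,:3]
E
python3 - <<'E'
from fk import *
from h import *
s,M=st();p,Q=fk(s['qpos'],0)
np.set_printoptions(precision=3,suppress=True)
print(p,s['eef_pos'],np.hypot(*p[:2]),np.hypot(*s['eef_pos'][:2]));print(Q);print(M)
E
```

```text
[277.098 505.595  41.951] [ 292.314 -579.936  238.492] 576.5500027623169 649.4408288918145
[[ 0.445  0.894 -0.051]
 [ 0.889 -0.448 -0.093]
 [-0.106 -0.004 -0.994]]
[[-0.001  0.893  0.45 ]
 [ 0.002  0.45  -0.893]
 [-1.    -0.    -0.002]]
```

```bash
python3 -m handwheel '1 0 0 0 0 0 0.14; 1 0 0 0 0 0 0.14; 1 0 0 0 0 0 0.14'; python3 - <<'E'
from h import *
np.set_printoptions(precision=3,suppress=True)
s,M=st();print(s['clock'],s['qpos'],s['eef_pos']);print(M)
# orientation test
import itertools
q=s['qpos'];best=[]
for sg in itertools.product([1,-1],repeat=7):
    A=R.identity()
    for i in range(7): A=A*R.from_euler('z' if i%2==0 else 'y',sg[i]*q[i])
    best.append((np.linalg.norm(A.as_matrix()[:,2]-M[:,0]),sg))
best.sort();print(best[:6])
E
```

```text
clock: 0.4
eef_pos: [304.7, -574.1, 239.8]
tool_rot: [1.567, 1.133, 0.483]
force: [1.0, 0.9, -1.4]
width: 85.3
0.4 [ 1.376  0.688 -0.202  1.5   -0.355  1.05   0.323] [ 304.691 -574.05   239.769]
[[ 0.375  0.8    0.467]
 [ 0.197  0.424 -0.884]
 [-0.906  0.424  0.002]]
[(np.float64(2.7894008272968645e-16), (-1, 1, -1, 1, -1, 1, 1)), (np.float64(2.9893669801409083e-16), (-1, 1, -1, 1, -1, 1, -1)), (np.float64(0.16436822313240815), (1, -1, -1, -1, -1, -1, 1)), (np.float64(0.1643682231324082), (1, -1, -1, -1, -1, -1, -1)), (np.float64(0.2404302229358175), (-1, -1, 1, -1, 1, -1, -1)), (np.float64(0.2404302229358175), (-1, -1, 1, -1, 1, -1, 1))]
```

```bash
cat > arm.py <<'E'
import numpy as np
from scipy.spatial.transform import Rotation as R
from scipy.optimize import least_squares
SG=[-1,1,-1,1,-1,1]
def dirs(q):
    A=R.identity();F=[]
    for i in range(7):
        A=A*R.from_euler('z' if i%2==0 else 'y',(SG+[-1])[i]*q[i]);F.append(A.as_matrix())
    return F
def basis(q):
    F=dirs(q)
    return np.c_[[0,0,1],F[1][:,2],F[3][:,2],F[5][:,2],F[1][:,1],F[3][:,1]]
E
python3 - <<'E'
from arm import *
from h import st
np.set_printoptions(precision=3,suppress=True)
s,M=st()
Q=[[1.03815999,0.62922809,0.03844827,1.51828611,-0.02699848,0.99631475,-0.01999054],s['qpos']]
X=[[292.31438379,-579.9359372,238.49187096],s['eef_pos']]
A=np.vstack([basis(q) for q in Q]);b=np.hstack(X)
for k in (4,5,6):
    r=np.linalg.lstsq(A[:,:k],b,rcond=None);print(r[0],A[:,:k]@r[0]-b)
F=dirs(Q[1])[6];print(F.T@M)
E
```

```text
[796.254 -60.094 824.823  54.059] [13.262 -0.801  5.72  -2.16   6.916 -5.72 ]
[313.174 584.597 364.974 349.844 -28.095] [ 1.095 -0.671 -1.378 -0.779  0.836  1.378]
[339.25  555.23  384.853 340.347 -11.223 -16.723] [ 0. -0. -0.  0. -0. -0.]
[[-0. -0. -1.]
 [-0.  1. -0.]
 [ 1.  0. -0.]]
```

```bash
cat > go.py <<'E'
import sys,json
from h import *
# ang: azimuth of tool z (jaw axis, horizontal), tilt: rotation about tool z from straight down (neg = towards az-90)
def ori(az,tilt=0):
    a=np.radians(az); z=np.array([np.cos(a),np.sin(a),0]); y=np.array([-np.sin(a),np.cos(a),0]); x=np.array([0,0,-1.])
    return np.c_[x,y,z]@R.from_euler('z',tilt).as_matrix()
def plan(p,M1,n):
    s,M=st();p0=s['eef_pos'];p=np.array(p,float)
    rv=R.from_matrix(M.T@M1).as_rotvec()
    print('rot/row',np.round(rv/n,3),'total mm',np.round(np.linalg.norm(p-p0)),'totrot',np.round(rv,3))
    for i in range(n):
        Mi=M@R.from_rotvec(rv*i/n).as_matrix()
        print(np.round(Mi.T@((p-p0)/n),1))
def show():
    s,M=st();np.set_printoptions(precision=3,suppress=True)
    print('t',round(s['clock'],2),'q',s['qpos'],'p',s['eef_pos'].round(1),'w',round(s['width'],1),'F',s['force'].round(1))
    print(M.T.round(3))
    f=open('log.txt','a');f.write(json.dumps([list(s['qpos']),list(s['eef_pos'])])+'\n')
E
python3 - <<'E'
from go import *
show(); plan((400,-400,380),ori(-20),10)
E
```

```text
t 0.4 q [ 1.376  0.688 -0.202  1.5   -0.355  1.05   0.323] p [ 304.7 -574.1  239.8] w 85.3 F [ 1.   0.9 -1.4]
[[ 0.375  0.197 -0.906]
 [ 0.8    0.424  0.424]
 [ 0.467 -0.884  0.002]]
rot/row [-0.072  0.016 -0.042] total mm 243.0 totrot [-0.723  0.162 -0.417]
[ -5.7  21.  -10.9]
[-6.4 21.4 -9.5]
[-7.2 21.8 -8. ]
[-8.  22.  -6.6]
[-8.8 22.1 -5.1]
[-9.6 22.  -3.7]
[-10.5  21.8  -2.2]
[-11.4  21.4  -0.9]
[-12.3  21.    0.5]
[-13.2  20.4   1.8]
```

```bash
python3 -m handwheel '1 -6 21 -11 -.072 .016 -.042;1 -6.5 21.5 -9.5 -.072 .016 -.042;1 -7 22 -8 -.072 .016 -.042;1 -8 22 -6.5 -.072 .016 -.042;1 -9 22 -5 -.072 .016 -.042;1 -9.5 22 -3.5 -.072 .016 -.042;1 -10.5 22 -2 -.072 .016 -.042;1 -11.5 21.5 -1 -.072 .016 -.042;1 -12 21 .5 -.072 .016 -.042;1 -13 20.5 2 -.072 .016 -.042'; python3 - <<'E'
from go import *
show(); plan((470,60,340),ori(20,-.5),10)
E
```

```text
clock: 1.4
eef_pos: [385.3, -406.2, 370.9]
tool_rot: [-2.785, 1.544, 3.136]
force: [0.1, -0.6, 0.4]
width: 85.3
t 1.4 q [ 0.909  0.393 -0.235  1.56   0.113  1.221  0.288] p [ 385.3 -406.2  370.9] w 85.3 F [ 0.1 -0.6  0.4]
[[-0.026  0.    -1.   ]
 [ 0.354  0.935 -0.009]
 [ 0.935 -0.354 -0.025]]
rot/row [-0.069 -0.02  -0.048] total mm 475.0 totrot [-0.69  -0.204 -0.479]
[ 2.9 46.6 -8.5]
[ 0.5 47.2 -5.3]
[-1.9 47.4 -2.1]
[-4.1 47.3  1.3]
[-6.3 46.8  4.6]
[-8.4 46.   8. ]
[-10.4  44.9  11.3]
[-12.3  43.5  14.6]
[-14.   41.7  17.8]
[-15.5  39.7  20.9]
```

```bash
python3 -m handwheel '1 3 46 -8.5 -.069 -.02 -.048;1 .5 47 -5 -.069 -.02 -.048;1 -2 47 -2 -.069 -.02 -.048;1 -4 47 1 -.069 -.02 -.048;1 -6 47 5 -.069 -.02 -.048;1 -8 46 8 -.069 -.02 -.048;1 -10 45 11 -.069 -.02 -.048;1 -12 43 15 -.069 -.02 -.048;1 -14 42 18 -.069 -.02 -.048;1 -15 40 21 -.069 -.02 -.048'; python3 - <<'E'
from go import *
show(); plan((440,60,260),ori(30,-1.4),10)
from arm import *
D=[json.loads(l) for l in open('log.txt')]
A=np.vstack([basis(d[0]) for d in D]);b=np.hstack([d[1] for d in D])
r=np.linalg.lstsq(A,b,rcond=None);print(r[0],(A@r[0]-b).round(2))
E
```

```text
clock: 2.4
eef_pos: [469.5, 70.9, 334.3]
tool_rot: [-1.566, 1.041, -1.195]
force: [0.4, -0.3, 0.8]
width: 84.8
t 2.4 q [-0.15   0.349 -0.573  1.931  0.736  1.225 -0.709] p [469.5  70.9 334.3] w 84.8 F [ 0.4 -0.3  0.8]
[[ 0.186 -0.47  -0.863]
 [-0.313  0.804 -0.505]
 [ 0.932  0.364  0.002]]
rot/row [-0.009 -0.013 -0.087] total mm 81.0 totrot [-0.091 -0.127 -0.869]
[ 6.4  3.8 -3.2]
[ 6.   4.4 -3.2]
[ 5.5  4.9 -3.2]
[ 5.1  5.4 -3.3]
[ 4.5  5.8 -3.3]
[ 4.   6.2 -3.3]
[ 3.4  6.6 -3.3]
[ 2.7  6.9 -3.2]
[ 2.1  7.1 -3.2]
[ 1.4  7.3 -3.2]
[335.984 559.245 381.947 341.804 -11.088 -16.879] [ 0.01 -0.08  0.14  0.    0.08  0.01  0.   -0.04 -0.15]
```

```bash
cat >> arm.py <<'E'
LEN=np.array([335.984,559.245,381.947,341.804,-11.088,-16.879])
LO=np.array([-3.06,-.37,-1.25,.18,-1.1,.23,-2.94]);HI=np.array([3.06,2.12,1.32,2.47,4.24,1.98,2.94])
TT=np.array([[0,0,-1],[0,1,0],[1,0,0]])
def fk(q): return basis(q)@LEN, dirs(q)[6]@TT
def ik(p,M,q0,w=1e-2):
    def f(q):
        x,Q=fk(q);return np.r_[(x-p)/100,R.from_matrix(M.T@Q).as_rotvec(),w*(q-q0)]
    s=least_squares(f,np.clip(q0,LO+.01,HI-.01),bounds=(LO,HI));q=s.x;x,Q=fk(q)
    return q,np.linalg.norm(x-p),np.linalg.norm(R.from_matrix(M.T@Q).as_rotvec()),np.min(np.r_[q-LO,HI-q])
E
python3 - <<'E'
from go import *
from arm import *
s,M=st();q0=s['qpos'];np.set_printoptions(precision=2,suppress=True)
c=np.array([531.,-130.5,160])
for az in (0,15,30,45):
  for t in(-np.pi/2,-1.3):
    O=ori(az,t);p=c+11*O[:,0]
    q=ik(p-150*O[:,0]+[0,0,60],O,q0)[0]
    q2=ik(p-130*O[:,0],O,q);print(az,round(t,2),*q2[0].round(2),*np.round(q2[1:],3)); q3=ik(p,O,q2[0]);print('   ',*q3[0].round(2),*np.round(q3[1:],3))
E
```

```text
0 -1.57 -0.56 1.22 -0.06 1.66 1.01 1.76 -1.38 0.0 0.0 0.217
    -0.41 1.2 -0.0 1.82 1.16 1.62 -1.46 0.001 0.0 0.361
0 -1.3 -0.48 1.01 -0.17 1.75 1.01 1.63 -1.31 0.0 0.0 0.348
    -0.32 1.04 -0.11 1.89 1.17 1.47 -1.4 0.001 0.0 0.509
15 -1.57 -0.63 1.19 -0.11 1.95 1.16 1.66 -1.61 0.0 0.0 0.317
    -0.45 1.2 -0.01 2.04 1.38 1.57 -1.67 0.001 0.0 0.414
15 -1.3 -0.52 0.96 -0.24 2.04 1.18 1.54 -1.5 0.001 0.0 0.431
    -0.33 1.02 -0.15 2.11 1.42 1.43 -1.57 0.001 0.0 0.364
30 -1.57 -0.66 1.24 -0.18 2.24 1.33 1.66 -1.93 0.001 0.0 0.231
    -0.45 1.24 -0.04 2.26 1.62 1.63 -1.92 0.001 0.0 0.214
30 -1.3 -0.52 0.97 -0.34 2.33 1.38 1.55 -1.76 0.001 0.0 0.138
    -0.29 1.04 -0.21 2.32 1.7 1.51 -1.76 0.001 0.0 0.149
45 -1.57 -0.54 1.42 -0.4 2.47 1.39 1.98 -2.32 1.343 0.046 0.0
    -0.3 1.34 -0.16 2.45 1.86 1.95 -2.12 0.003 0.0 0.022
45 -1.3 -0.28 1.16 -0.78 2.47 1.38 1.98 -1.93 4.658 0.16 0.0
    0.01 1.18 -0.61 2.47 1.91 1.98 -1.72 1.685 0.052 0.0
```

```bash
python3 - <<'E'
from go import *
plan((500,-10,165),ori(15,-np.pi/2),10)
E
```

```text
rot/row [ 0.006  0.01  -0.104] total mm 190.0 totrot [ 0.055  0.101 -1.04 ]
[19.   1.1 -0.1]
[18.8  3.1  0. ]
[18.3  5.   0.2]
[17.7  6.9  0.4]
[16.9  8.7  0.5]
[15.9 10.4  0.6]
[14.7 12.   0.7]
[13.4 13.5  0.8]
[11.9 14.8  0.8]
[10.3 15.9  0.8]
```

```bash
python3 -m handwheel '1 19 1 0 .006 .01 -.104;1 19 3 0 .006 .01 -.104;1 18 5 0 .006 .01 -.104;1 18 7 .5 .006 .01 -.104;1 17 9 .5 .006 .01 -.104;1 16 10 .5 .006 .01 -.104;1 15 12 .5 .006 .01 -.104;1 13 13 1 .006 .01 -.104;1 12 15 1 .006 .01 -.104;1 10 16 1 .006 .01 -.104'; python3 - <<'E'
from go import *
show(); O=ori(15,-np.pi/2); plan(np.array([531,-130.5,161])+11*O[:,0],O,5)
crop('side',240,120,180,135,4,'pics/s1.png')
crop('top',240,150,200,150,4,'pics/t1.png')
E
```

```text
clock: 3.4
eef_pos: [509.1, 4.5, 160.3]
tool_rot: [-1.547, -0.026, -1.285]
force: [0.1, -0.5, -0.8]
width: 85.0
t 3.4 q [-0.64   1.212 -0.133  1.913  1.168  1.719 -1.626] p [509.1   4.5 160.3] w 85.0 F [ 0.1 -0.5 -0.8]
[[ 0.282 -0.959  0.026]
 [ 0.031 -0.018 -0.999]
 [ 0.959  0.282  0.024]]
rot/row [-0.005  0.005  0.005] total mm 148.0 totrot [-0.024  0.024  0.026]
[29.3  0.5 -3.5]
[29.4  0.4 -3.3]
[29.4  0.3 -3.2]
[29.4  0.1 -3. ]
[29.4 -0.  -2.9]
```

View pics/s1.png

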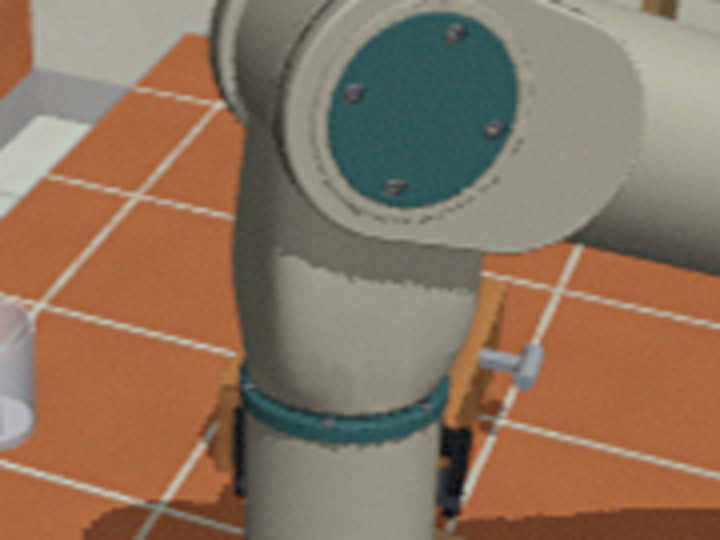

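View pics/t1.png

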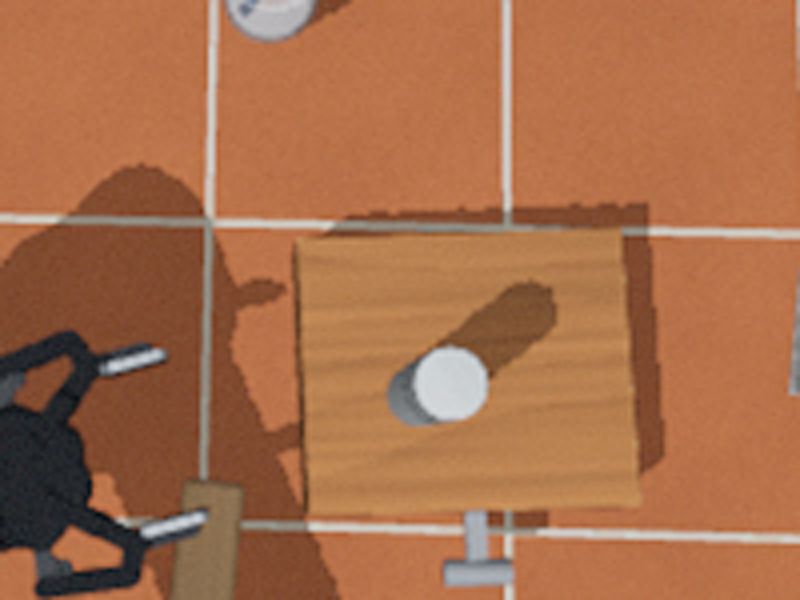

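```bash
python3 -m handwheel '1 10 .5 -10 -.01 .01 .01;1 20 .5 -7 -.01 .01 .01;1 20 0 -3 -.005 .005 .005;1 20 0 0 0 0 0'; python3 - <<'E'
from go import *
show(); O=ori(15,-np.pi/2); plan(np.array([531,-130.5,161])+11*O[:,0],O,4)
crop('top',240,150,200,150,4,'pics/t2.png')
E
```

```text
clock: 3.9
eef_pos: [506.2, -70.8, 158.8]
tool_rot: [-1.578, 0.013, -1.31]
force: [1.1, 0.4, 0.9]
width: 85.0
t 3.9 q [-0.535  1.19  -0.11   2.023  1.249  1.633 -1.661] p [506.2 -70.8 158.8] w 85.0 F [1.1 0.4 0.9]
[[ 0.257 -0.966 -0.013]
 [-0.01   0.01  -1.   ]
 [ 0.966  0.258 -0.007]]
rot/row [ 0.002 -0.    -0.003] total mm 76.0 totrot [ 0.007 -0.001 -0.013]
[18.8 -0.8  2.1]
[18.8 -0.7  2.1]
[18.8 -0.7  2.1]
[18.8 -0.6  2.1]
```

View pics/t2.png

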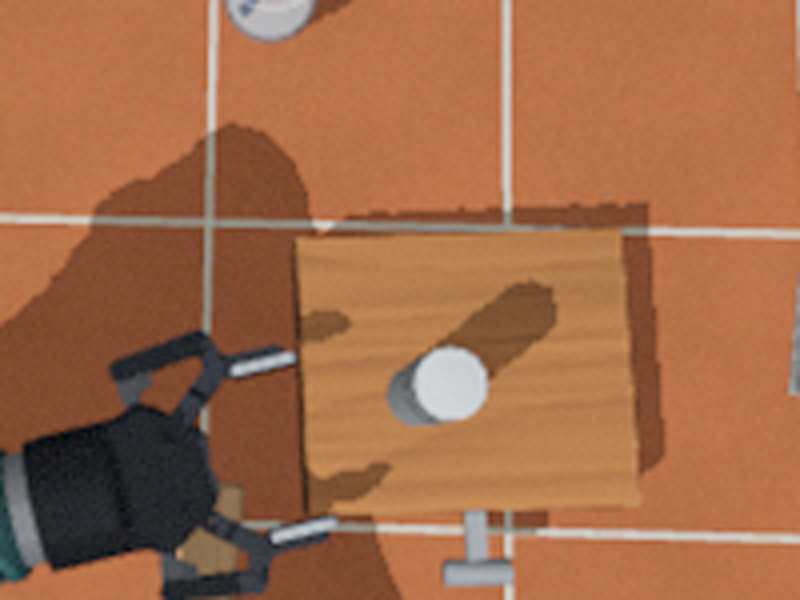

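```bash
python3 -m handwheel '1 15 -1 5 0 0 -.006;1 20 -1 4 0 0 -.006;1 20 -.5 1 0 0 0;1 15 -.5 0 0 0 0; 1 5 0 0 0 0 0'; python3 - <<'E'
from go import *
show(); O=ori(15,-np.pi/2); plan(np.array([531,-130.5,161])+11*O[:,0],O,1)
crop('top',240,150,200,150,4,'pics/t3.png')
E
```

```text
clock: 4.45
eef_pos: [536.4, -150.6, 175.6]
tool_rot: [-1.558, 0.006, -1.321]
force: [0.5, -0.1, -0.1]
width: 85.6
t 4.45 q [-0.413  1.16  -0.036  2.051  1.392  1.584 -1.658] p [ 536.4 -150.6  175.6] w 85.6 F [ 0.5 -0.1 -0.1]
[[ 0.247 -0.969 -0.006]
 [ 0.011  0.009 -1.   ]
 [ 0.969  0.247  0.013]]
rot/row [-0.013 -0.012 -0.006] total mm 18.0 totrot [-0.013 -0.012 -0.006]
[-9.7 14.7 -0.3]
```

View pics/t3.png

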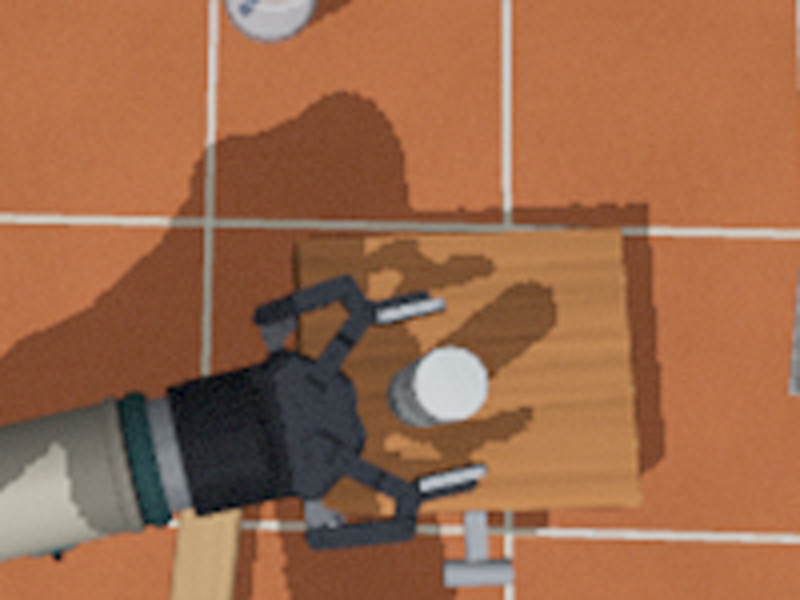

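```bash
python3 -m handwheel '1 -4 7 0 -.01 -.01 0;1 -4 6 0 0 0 0;1 0 0 0 0 0 0'; python3 - <<'E'
from go import *
show(); O=ori(15,-np.pi/2); plan(np.array([531,-130.5,161])+11*O[:,0],O,1)
E
```

```text
clock: 4.8
eef_pos: [534.5, -140.4, 161.8]
tool_rot: [-1.567, 0.009, -1.309]
force: [0.1, 0.6, -0.1]
width: 85.5
t 4.8 q [-0.428  1.186 -0.045  2.045  1.385  1.586 -1.67 ] p [ 534.5 -140.4  161.8] w 85.5 F [ 0.1  0.6 -0.1]
[[ 0.259 -0.966 -0.009]
 [ 0.002  0.01  -1.   ]
 [ 0.966  0.259  0.004]]
rot/row [-0.004 -0.    -0.009] total mm 1.0 totrot [-0.004 -0.    -0.009]
[ 0.6  0.7 -0.8]
```

```bash
python3 -m handwheel '-1 0 0 -.8 0 0 -.009;-1 0 0 0 0 0 0;-1 0 0 0 0 0 0;-1 0 0 0 0 0 0;-1 0 0 0 0 0 0;-1 0 0 0 0 0 0'; python3 - <<'E'
from go import *
show()
crop('top',240,150,200,150,4,'pics/t4.png')
crop('side',240,120,180,135,4,'pics/s4.png')
E
```

```text
clock: 5.4
eef_pos: [533.7, -138.3, 160.1]
tool_rot: [-1.569, 0.001, -1.305]
force: [-0.6, -0.3, -0.3]
width: 36.3
t 5.4 q [-0.434  1.196 -0.043  2.044  1.383  1.592 -1.676] p [ 533.7 -138.3  160.1] w 36.3 F [-0.6 -0.3 -0.3]
[[ 0.262 -0.965 -0.001]
 [ 0.002  0.001 -1.   ]
 [ 0.965  0.262  0.002]]
```

View pics/t4.png

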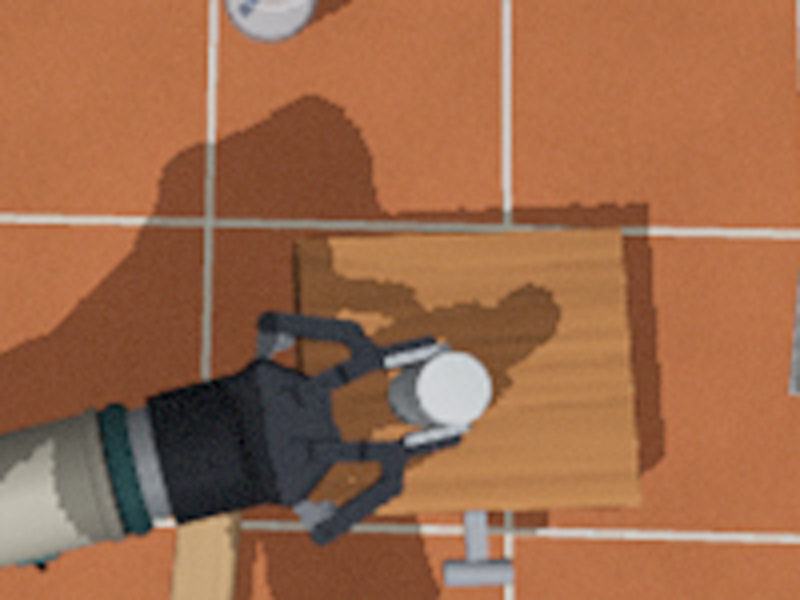

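```bash
python3 -m handwheel '-1 0 -10 0 0 0 0;-1 0 -20 0 0 0 0;-1 0 -20 0 0 0 0;-1 0 -20 0 0 0 0;-1 0 -10 0 0 0 0;-1 0 0 0 0 0 0'; python3 - <<'E'
from go import *
show()
a=cv2.imread('pics/top0.png');b=cv2.imread('pics/side0.png')
def c(i,x,y,w,h,k,o): cv2.imwrite(o,cv2.resize(i[y:y+h,x:x+w],None,fx=k,fy=k,interpolation=cv2.INTER_CUBIC))
c(a,190,215,50,65,9,'pics/tcr.png');c(b,255,280,75,55,10,'pics/scr.png')
crop('top',240,100,240,180,3.3,'pics/t5.png')
E
```

```text
clock: 6.1
eef_pos: [533.0, -139.0, 244.6]
tool_rot: [-1.569, 0.002, -1.306]
force: [-0.2, 0.1, -1.6]
width: 36.1
t 6.1 q [-0.434  1.022 -0.044  2.106  1.378  1.608 -1.565] p [ 533.  -139.   244.6] w 36.1 F [-0.2  0.1 -1.6]
[[ 0.261 -0.965 -0.002]
 [ 0.001  0.002 -1.   ]
 [ 0.965  0.261  0.001]]
```

View pics/tcr.png

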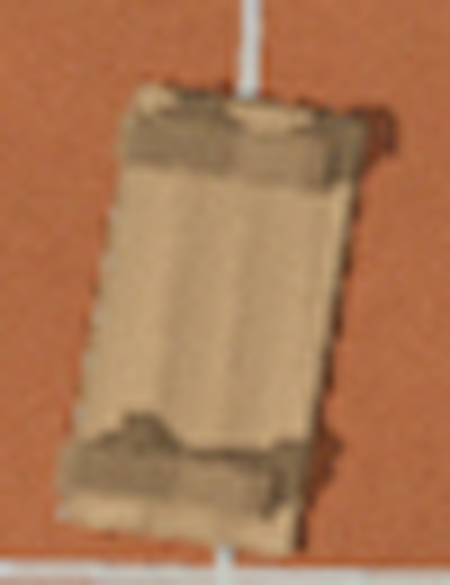

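View pics/scr.png

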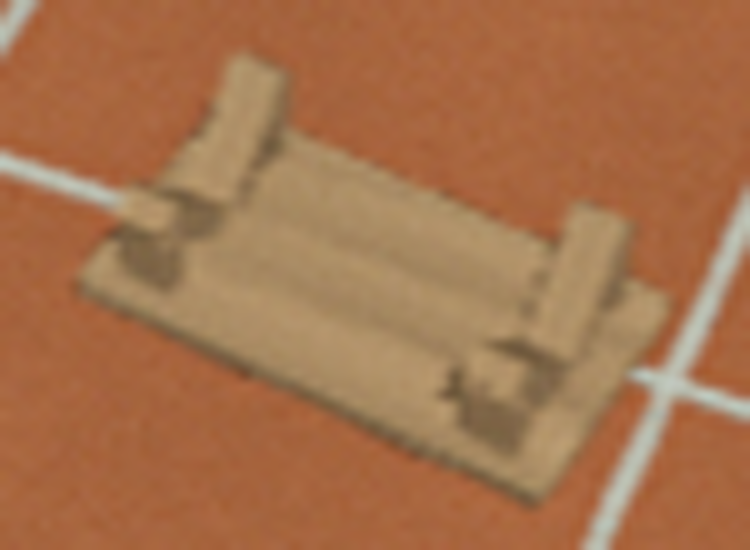

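View pics/t5.png

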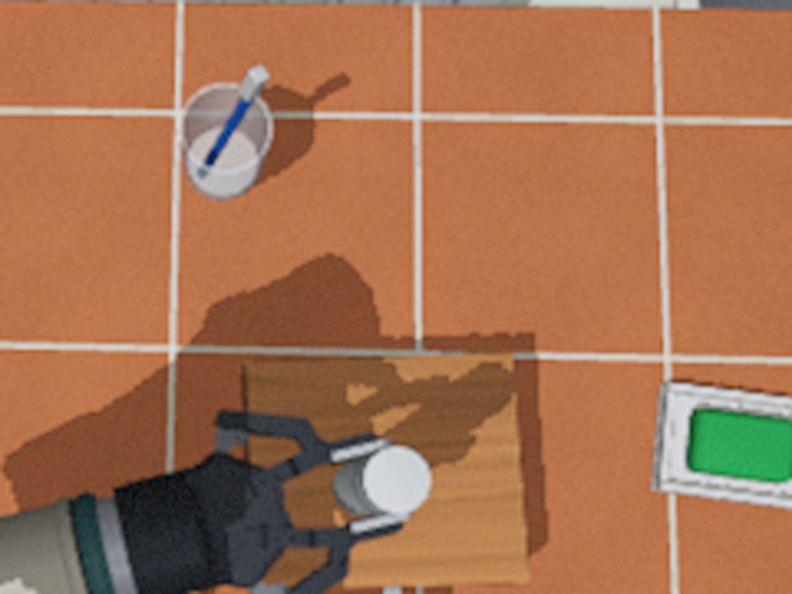

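```bash
python3 - <<'E'
from h import *
from scipy.optimize import least_squares
T=lambda u,v:(190+u/9-.44,215+v/9-.44)
S=lambda u,v:(255+u/10-.45,280+v/10-.45)
O=[('top',T(298,550),(-65,-35,8)),('top',T(60,512),(-65,35,8)),('top',T(365,118),(65,-35,8)),
('side',S(78,280),(65,35,8)),('side',S(535,497),(-65,35,8)),('side',S(668,297),(-65,-35,8)),
('side',S(240,55),(55,-31,37)),('side',S(290,78),(41,-31,37)),('side',S(575,203),(-41,-31,37)),('side',S(635,222),(-55,-31,37))]
def f(v,only=None):
    r=[]
    for n,uv,X in O:
        if only and n!=only: continue
        P=R.from_euler('z',v[2]).apply(X)+[v[0],v[1],0]; r.append(proj(n,P)[0]-uv)
    return np.array(r).ravel()
for o in(None,'top','side'):
    s=least_squares(f,[522,204,-.12],args=(o,));print(s.x,f(s.x,o).reshape(-1,2).round(1).tolist())
E
```

```text
[ 5.25019349e+02  2.07135212e+02 -1.21581725e-01] [[-1.1, -0.0], [-0.8, 0.3], [-0.4, -0.9], [-0.8, 0.4], [0.5, 0.4], [0.5, 0.3], [0.3, -0.8], [0.1, -1.1], [0.8, -1.1], [-0.0, -0.8]]
[ 5.24494906e+02  2.05011524e+02 -1.22793924e-01] [[-0.3, 0.2], [-0.0, 0.5], [0.4, -0.7]]
[ 5.25074377e+02  2.08293830e+02 -1.24285235e-01] [[-1.0, 0.6], [0.2, 0.8], [0.3, 0.7], [0.1, -0.6], [-0.1, -0.8], [0.6, -0.7], [-0.2, -0.4]]
```

```bash
python3 - <<'E'
from go import *
from arm import *
s,M=st();np.set_printoptions(precision=2,suppress=True)
for az in(83,-97):
  q=s['qpos'];M1=ori(az,0);rv=R.from_matrix(M.T@M1).as_rotvec();p0=s['eef_pos'];p1=np.array([524.8,206.5,180])
  for k in range(1,7):
    q,*e=ik(p0+(p1-p0)*k/6,M@R.from_rotvec(rv*k/6).as_matrix(),q,.03);print(q,np.round(e,3))
  q,*e=ik([524.8,206.5,28],M1,q,.03);print('P',q,np.round(e,3))
plan((524,200,200),ori(83,0),16)
E
```

```text
[-0.45  0.88 -0.18  2.18  1.4   1.48 -1.37] [0.01 0.   0.28]
[-0.41  0.73 -0.3   2.2   1.39  1.31 -1.11] [0.01 0.   0.27]
[-0.32  0.62 -0.43  2.17  1.31  1.12 -0.79] [0.01 0.   0.3 ]
[-0.17  0.57 -0.57  2.08  1.14  0.96 -0.41] [0.02 0.   0.39]
[ 0.02  0.62 -0.77  1.96  0.93  0.92 -0.01] [0.02 0.   0.48]
[ 0.15  0.76 -0.96  1.81  0.74  0.99  0.33] [0.01 0.   0.29]
P [ 0.05  0.96 -0.78  1.89  1.    0.75  0.12] [0.02 0.   0.47]
[-0.43  0.95 -0.12  1.86  1.11  1.61 -1.55] [0.01 0.   0.37]
[-0.4   0.9  -0.17  1.67  0.87  1.61 -1.61] [0.   0.   0.37]
[-0.36  0.84 -0.2   1.56  0.67  1.54 -1.75] [0.   0.   0.43]
[-0.31  0.76 -0.23  1.55  0.48  1.39 -1.93] [0.01 0.   0.59]
[-0.27  0.67 -0.25  1.65  0.33  1.13 -2.12] [0.01 0.   0.82]
[-0.26  0.59 -0.25  1.82  0.2   0.76 -2.31] [0.01 0.   0.53]
P [-0.32  0.82 -0.16  1.9   0.27  0.44 -2.37] [0.01 0.   0.21]
rot/row [-0.06 -0.06  0.09] total mm 342.0 totrot [-0.92 -0.92  1.37]
[-20.6   2.8   5. ]
[-20.    4.2   6.4]
[-19.1   5.5   7.8]
[-18.1   6.6   9.2]
[-17.    7.5  10.6]
[-15.7   8.2  12. ]
[-14.2   8.8  13.3]
[-12.6   9.1  14.6]
[-11.    9.3  15.8]
[-9.2  9.2 16.9]
[-7.5  8.9 17.9]
[-5.7  8.4 18.8]
[-3.9  7.7 19.6]
[-2.1  6.8 20.1]
[-0.4  5.7 20.6]
[ 1.2  4.5 20.9]
```

```bash
python3 -m handwheel '-1 -20 3 5 -.058 -.058 .086;-1 -20 4 6 -.058 -.058 .086;-1 -19 5.5 8 -.058 -.058 .086;-1 -18 6.5 9 -.058 -.058 .086;-1 -17 7.5 10.5 -.058 -.058 .086;-1 -15.5 8 12 -.058 -.058 .086;-1 -14 9 13 -.058 -.058 .086;-1 -12.5 9 14.5 -.058 -.058 .086;-1 -11 9 16 -.058 -.058 .086;-1 -9 9 17 -.058 -.058 .086'; python3 - <<'E'
from go import *
show(); plan((524,200,200),ori(83,0),6)
E
```

```text
clock: 7.15
eef_pos: [519.7, 81.0, 207.3]
tool_rot: [-2.029, 1.011, -0.894]
force: [0.1, -0.1, -2.1]
width: 36.4
t 7.15 q [-0.185  0.548 -0.539  2.099  1.129  0.955 -0.398] p [519.7  81.  207.3] w 36.4 F [ 0.1 -0.1 -2.1]
[[ 0.332 -0.414 -0.848]
 [-0.821  0.316 -0.476]
 [ 0.464  0.854 -0.235]]
rot/row [-0.051 -0.054  0.076] total mm 119.0 totrot [-0.305 -0.324  0.459]
[-6.9  6.2 17.6]
[-5.5  5.8 18.2]
[-4.1  5.2 18.7]
[-2.7  4.5 19.2]
[-1.3  3.7 19.5]
[-0.   2.8 19.7]
```

```bash
python3 -m handwheel '-1 -7 6 18 -.051 -.054 .076;-1 -6 6 18 -.051 -.054 .076;-1 -4 5 18.5 -.051 -.054 .076;-1 -3 4.5 19 -.051 -.054 .076;-1 -1.5 3.5 19 -.051 -.054 .076;-1 0 3 19 -.051 -.054 .076; -1 0 0 0 0 0 0'; python3 - <<'E'
from go import *
show(); plan((524.8,206.5,100),ori(83,0),6)
E
```

```text
clock: 7.85
eef_pos: [521.4, 201.2, 197.8]
tool_rot: [1.091, 1.542, 2.548]
force: [-0.2, -0.5, -1.2]
width: 36.4
t 7.85 q [ 0.141  0.703 -0.89   1.789  0.618  0.972  0.456] p [521.4 201.2 197.8] w 36.4 F [-0.2 -0.5 -1.2]
[[-0.024  0.016 -1.   ]
 [-0.993  0.113  0.026]
 [ 0.113  0.993  0.013]]
rot/row [ 0.001  0.002 -0.004] total mm 98.0 totrot [ 0.009  0.013 -0.026]
[16.3 -0.9  0.7]
[16.3 -0.8  0.8]
[16.3 -0.7  0.8]
[16.3 -0.7  0.8]
[16.3 -0.6  0.9]
[16.3 -0.5  0.9]
```

```bash
python3 -m handwheel '-1 10 -2 2 .001 .002 -.005;-1 18 -2 2 .001 .002 -.006;-1 20 0 1 .001 .002 -.005;-1 20 0 0 0 0 -.005;-1 20 0 0 0 0 -.003;-1 15 0 0 0 0 0;-1 8 0 0 0 0 0;-1 0 0 0 0 0 0'; python3 - <<'E'
from go import *
show(); plan((524.8,206.5,70),ori(83,0),1)
crop('side',200,230,160,120,5,'pics/s6.png');crop('top',150,190,130,100,6,'pics/t6.png')
E
```

```text
clock: 8.65
eef_pos: [517.8, 201.9, 76.1]
tool_rot: [3.031, 1.56, -1.797]
force: [-0.7, -0.5, -1.4]
width: 36.3
t 8.65 q [ 0.019  0.839 -0.721  1.895  0.826  0.744  0.266] p [517.8 201.9  76.1] w 36.3 F [-0.7 -0.5 -1.4]
[[-0.002 -0.01  -1.   ]
 [-0.993  0.115  0.001]
 [ 0.115  0.993 -0.011]]
rot/row [ 0.007 -0.011 -0.001] total mm 10.0 totrot [ 0.007 -0.011 -0.001]
[ 6.  -6.4  5.5]
```

View pics/s6.png

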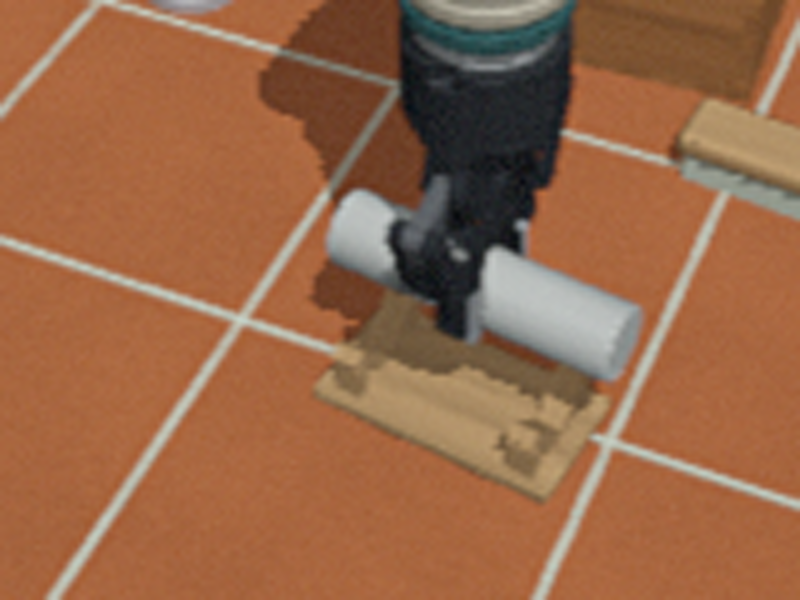

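View pics/t6.png

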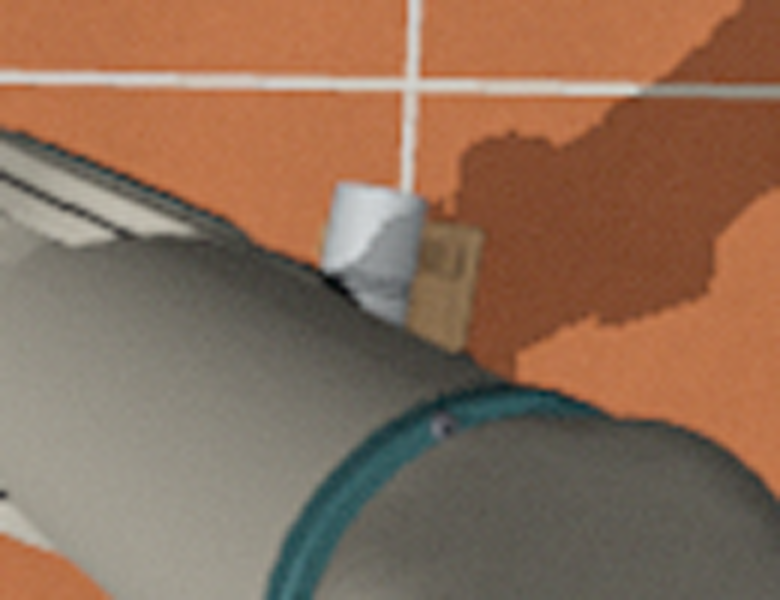

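```bash
python3 - <<'E'
from h import *
S=lambda u,v:(200+u/5-.4,230+v/5-.4)
a=atz('side',S(622,343),87);b=atz('side',S(346,218),87);print(a,b,(a+b)/2,np.linalg.norm(a-b))
E
```

```text
[444.00645357 213.39450492  87.        ] [592.97668568 190.27040396  87.        ] [518.49156962 201.83245444  87.        ] 150.75428385143002
```

```bash
python3 -m handwheel '-1 0 -4 3 .007 -.005 0;-1 4 -3 2.5 0 -.005 0;-1 8 0 0 0 0 0;-1 6 0 0 0 0 0;-1 0 0 0 0 0 0;-1 0 0 0 0 0 0'; python3 - <<'E'
from go import *
show(); plan((525,207,28),ori(83,0),1)
crop('side',200,230,160,120,5,'pics/s7.png')
E
```

```text
clock: 9.35
eef_pos: [529.5, 208.0, 60.2]
tool_rot: [-0.85, 1.564, 0.596]
force: [0.5, -0.0, -0.6]
width: 36.1
t 9.35 q [ 0.009  0.869 -0.702  1.877  0.849  0.716  0.25 ] p [529.5 208.   60.2] w 36.1 F [ 0.5 -0.  -0.6]
[[ 0.006  0.004 -1.   ]
 [-0.992  0.125 -0.005]
 [ 0.125  0.992  0.005]]
rot/row [-0.003  0.005  0.005] total mm 32.0 totrot [-0.003  0.005  0.005]
[32.1  4.5 -1.7]
```

View pics/s7.png

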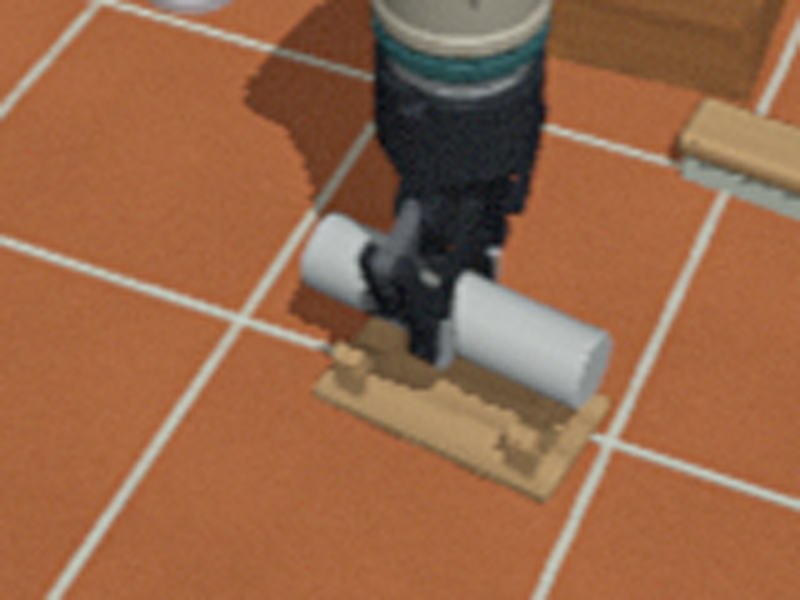

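```bash
python3 -m handwheel '-1 5 3 -1.5 0 0 0.004;-1 6 0 0 0 0 0;-1 6 0 0 0 0 0;-1 0 0 0 0 0 0;-1 0 0 0 0 0 0'; python3 - <<'E'
from go import *
show(); plan((525,207,28),ori(83,0),1)
E
```

```text
clock: 9.9
eef_pos: [525.7, 206.7, 41.6]
tool_rot: [-0.098, 1.567, 1.347]
force: [-0.4, -0.8, -0.5]
width: 36.5
t 9.9 q [-0.004  0.893 -0.678  1.89   0.877  0.683  0.225] p [525.7 206.7  41.6] w 36.5 F [-0.4 -0.8 -0.5]
[[ 0.001  0.004 -1.   ]
 [-0.992  0.125 -0.   ]
 [ 0.125  0.992  0.004]]
rot/row [-0.003  0.004  0.   ] total mm 14.0 totrot [-0.003  0.004  0.   ]
[13.6  0.7  0.1]
```

```bash
python3 -m handwheel '-1 4 .5 0 -.003 .004 0;-1 3 0 0 0 0 0;-1 0 0 0 0 0 0;-1 2 0 0 0 0 0;-1 0 0 0 0 0 0'; python3 - <<'E'
from go import *
show(); plan((525,207,28),ori(83,0),1)
crop('side',240,250,110,80,7,'pics/s8.png')
E
```

```text
clock: 10.4
eef_pos: [525.5, 206.7, 32.7]
tool_rot: [-2.069, 1.569, -0.62]
force: [-0.1, -1.0, 0.2]
width: 36.3
t 10.4 q [-0.015  0.905 -0.663  1.891  0.894  0.672  0.212] p [525.5 206.7  32.7] w 36.3 F [-0.1 -1.   0.2]
[[ 0.001 -0.001 -1.   ]
 [-0.993  0.122 -0.001]
 [ 0.122  0.993 -0.001]]
rot/row [ 0.    -0.001  0.001] total mm 5.0 totrot [ 0.    -0.001  0.001]
[4.7 0.6 0.3]
```

View pics/s8.png

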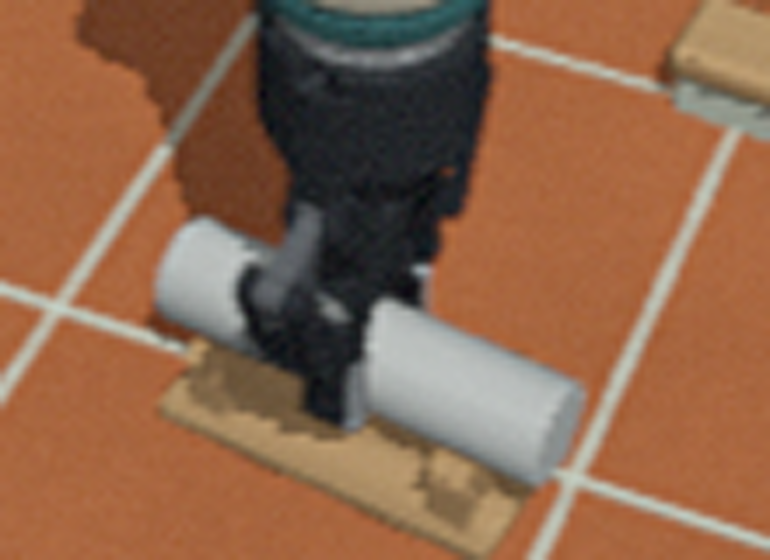

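```bash
python3 -m handwheel '-1 1.5 0.3 0 0 0 0;-1 1 0 0 0 0 0;-1 0 0 0 0 0 0;-1 1 0 0 0 0 0;-1 0 0 0 0 0 0'; python3 - <<'E'
from go import *
show()
E
```

```text
clock: 10.95
eef_pos: [525.6, 206.4, 32.3]
tool_rot: [-2.039, 1.566, -0.59]
force: [-0.5, -1.3, 0.7]
width: 36.4
t 10.95 q [-0.018  0.904 -0.659  1.893  0.898  0.669  0.207] p [525.6 206.4  32.3] w 36.4 F [-0.5 -1.3  0.7]
[[ 0.004 -0.003 -1.   ]
 [-0.993  0.122 -0.005]
 [ 0.122  0.993 -0.002]]
```

```bash
python3 -m handwheel '-1 3 0 0 0 0.003 0;-1 3 0 0 0 0 0;-1 0 0 0 0 0 0'; python3 - <<'E'
from go import *
show()
E
```

```text
clock: 11.25
eef_pos: [525.7, 206.3, 32.9]
tool_rot: [-2.33, 1.558, -0.88]
force: [-1.4, -0.6, -1.1]
width: 36.6
t 11.25 q [-0.026  0.901 -0.654  1.894  0.902  0.672  0.2  ] p [525.7 206.3  32.9] w 36.6 F [-1.4 -0.6 -1.1]
[[ 0.008 -0.01  -1.   ]
 [-0.993  0.121 -0.009]
 [ 0.121  0.993 -0.009]]
```

```bash
python3 - <<'E'
from go import *
from arm import *
s,M=st();print(s['clock'],fk(s['qpos'])[0],s['eef_pos'],s['torque'],s['tau'],s['force'])
crop('side',240,250,110,80,7,'pics/s9.png')
s,M=st();print(s['clock'],fk(s['qpos'])[0],s['eef_pos'],s['torque'],s['qd'],s['force'])
E
```

```text
11.25 [525.666117   206.15649758  32.66930858] [525.66281195 206.27413961  32.88421626] [-0.088911    0.14417407  0.0195514 ] [ -0.29092183 -56.18185043 -10.32718778  -9.93917763   0.11199852
  -0.18926932  -0.06915237] [-1.36395722 -0.63037387 -1.06017451]
11.3 [525.88825919 206.27857382  32.5236997 ] [525.88513297 206.39628891  32.73862274] [-0.25957145  0.31562488  0.13147077] [ 0.00094534  0.01905367  0.01212961 -0.004272    0.010553   -0.01578929
 -0.00030476] [-0.90794485 -1.91213014  2.21517963]
```

View pics/s9.png

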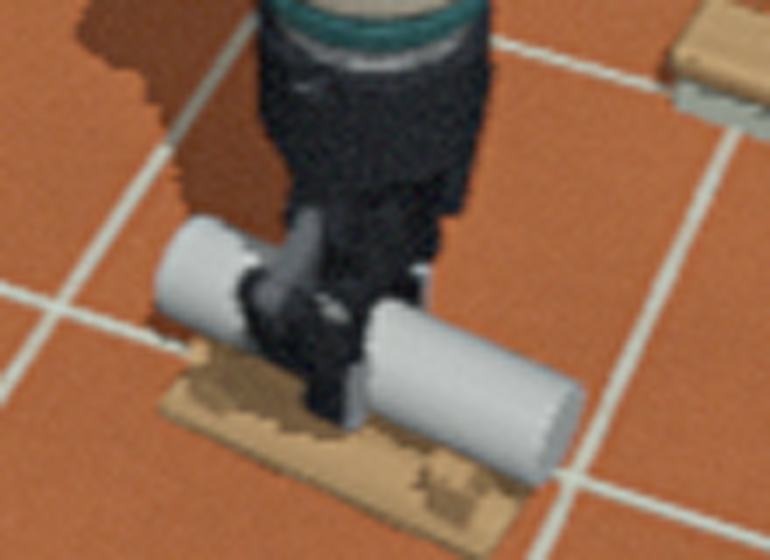

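```bash
python3 -m handwheel '-1 1 0 -2 0 -.008 -.008;-1 1.5 0 -1 0 0 0;-1 0 0 0 0 0 0;-1 0 0 0 0 0 0'; python3 - <<'E'
from go import *
show()
E
```

```text
clock: 11.7
eef_pos: [526.1, 205.7, 31.9]
tool_rot: [-1.348, 1.549, 0.105]
force: [-0.7, -1.7, 4.2]
width: 36.2
t 11.7 q [-0.024  0.896 -0.646  1.91   0.923  0.641  0.186] p [526.1 205.7  31.9] w 36.2 F [-0.7 -1.7  4.2]
[[ 0.022  0.002 -1.   ]
 [-0.993  0.117 -0.022]
 [ 0.117  0.993  0.005]]
```

```bash
python3 - <<'E'
from go import *
plan((525.5,205,29),ori(83,0),1)
E
python3 -m handwheel '-1 0 0 0 0 0 -.022;-1 0 0 -1.5 0 0 0;-1 1.5 0 0 0 0 0;-1 0 0 0 0 0 0'; python3 - <<'E'
from go import *
show();plan((525.5,205,29),ori(83,0),1)
E
```

```text
rot/row [0.005 0.005 0.022] total mm 3.0 totrot [0.005 0.005 0.022]
[ 2.9  0.5 -0.8]
clock: 12.1
eef_pos: [526.4, 206.0, 31.8]
tool_rot: [-1.372, 1.523, 0.082]
force: [-1.6, -1.2, 6.9]
width: 36.5
t 12.1 q [-0.042  0.883 -0.621  1.933  0.959  0.605  0.144] p [526.4 206.   31.8] w 36.5 F [-1.6 -1.2  6.9]
[[ 0.048  0.004 -0.999]
 [-0.992  0.117 -0.047]
 [ 0.116  0.993  0.009]]
rot/row [0.005 0.01  0.047] total mm 3.0 totrot [0.005 0.01  0.047]
[ 2.8  0.9 -1.2]
```

```bash
python3 -m handwheel '-1 -2 0 0 0 0 0;-1 -1 0 -.5 0 .01 .03;-1 0 0 -.5 .005 0 .02;-1 0 0 0 0 0 0;-1 0 0 0 0 0 0'; python3 - <<'E'
from go import *
show();plan((525.5,205,29),ori(83,0),1)
E
```

```text
clock: 12.6
eef_pos: [525.8, 205.4, 32.8]
tool_rot: [1.13, 1.564, 2.578]
force: [-0.2, 1.0, 0.7]
width: 36.1
t 12.6 q [-0.006  0.908 -0.67   1.887  0.885  0.677  0.226] p [525.8 205.4  32.8] w 36.1 F [-0.2  1.   0.7]
[[-0.005  0.003 -1.   ]
 [-0.992  0.123  0.006]
 [ 0.123  0.992  0.003]]
rot/row [-0.001  0.003 -0.006] total mm 4.0 totrot [-0.001  0.003 -0.006]
[ 3.8  0.2 -0.5]
```

```bash
python3 -m handwheel '-1 2 0 -.5 0 .003 -.004;-1 2 0 0 0 0 0;-1 1 0 0 0 0 0;-1 0 0 0 0 0 0'; python3 - <<'E'
from go import *
show();plan((525.5,205,29),ori(83,0),1)
E
```

```text
clock: 13.0
eef_pos: [526.2, 205.9, 32.0]
tool_rot: [-1.755, 1.566, -0.304]
force: [0.2, 0.4, -0.1]
width: 36.3
t 13.0 q [-0.017  0.905 -0.659  1.893  0.899  0.667  0.211] p [526.2 205.9  32. ] w 36.3 F [ 0.2  0.4 -0.1]
[[ 0.005 -0.002 -1.   ]
 [-0.993  0.119 -0.005]
 [ 0.119  0.993 -0.001]]
rot/row [ 0.003 -0.001  0.005] total mm 3.0 totrot [ 0.003 -0.001  0.005]
[ 3.   0.6 -1. ]
```

```bash
python3 -m handwheel '0.2 0 0 0 0 0 0;0.2 0 0 0 0 0 0;0.5 0 0 0 0 0 0;1 0 0 0 0 0 0;1 0 0 0 0 0 0;1 0 0 0 0 0 0'; python3 - <<'E'
from go import *
show()
crop('side',240,250,110,80,7,'pics/s10.png')
E
```

```text
clock: 13.6
eef_pos: [525.6, 205.4, 30.9]
tool_rot: [-2.003, 1.566, -0.552]
force: [-0.4, -0.1, -0.5]
width: 85.1
t 13.6 q [-0.018  0.906 -0.657  1.894  0.901  0.666  0.209] p [525.6 205.4  30.9] w 85.1 F [-0.4 -0.1 -0.5]
[[ 0.004 -0.002 -1.   ]
 [-0.993  0.119 -0.004]
 [ 0.119  0.993 -0.002]]
```

View pics/s10.png

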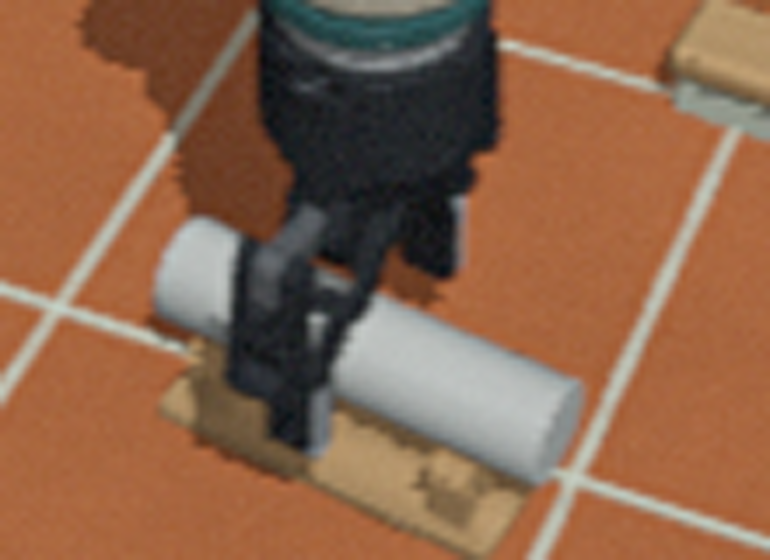

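Released, and the tube did not move noticeably. Now straight up.

```bash
python3 -m handwheel '1 -5 0 0 0 0 0;1 -10 0 0 0 0 0;1 -20 0 0 0 0 0;1 -25 0 0 0 0 0;1 -30 0 0 0 0 0;1 -30 0 0 0 0 0;1 -30 0 0 0 0 0;1 -10 0 0 0 0 0'; python3 - <<'E'
from go import *
show()
crop('side',200,230,160,120,5,'pics/s11.png')
E
```

```text
clock: 14.45
eef_pos: [523.4, 206.1, 199.9]
tool_rot: [-2.439, 1.568, -0.985]
force: [1.0, -0.3, -0.1]
width: 85.3
t 14.45 q [ 0.108  0.689 -0.869  1.794  0.636  0.964  0.424] p [523.4 206.1 199.9] w 85.3 F [ 1.  -0.3 -0.1]
[[ 0.002 -0.003 -1.   ]
 [-0.993  0.117 -0.002]
 [ 0.117  0.993 -0.002]]
```

View pics/s11.png

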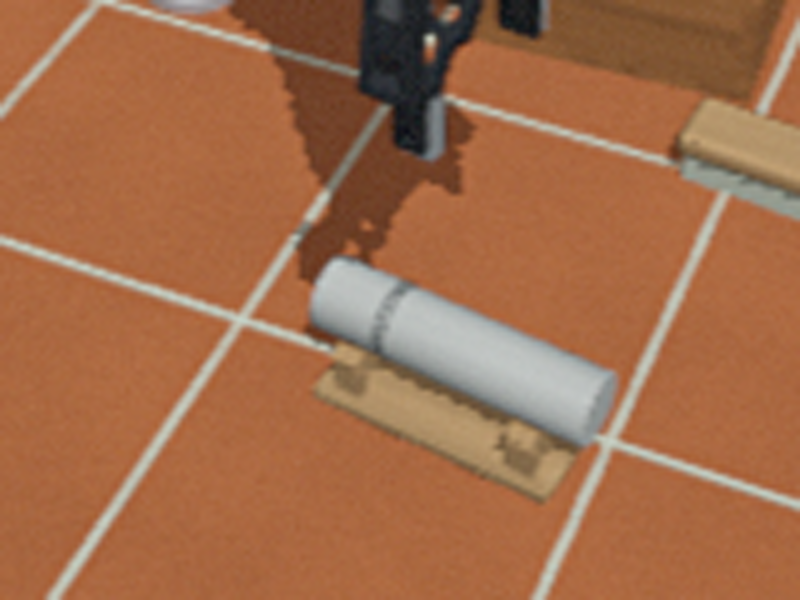

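```bash
python3 - <<'E'
from h import *
S=lambda u,v:(200+u/5-.4,230+v/5-.4)
for z in(39,42):
  a=atz('side',S(600,409),z);b=atz('side',S(327,283),z);print(a,b,(a+b)/2,np.linalg.norm(a-b))
# predicted tube outline for seat centre at different heights
ax=R.from_euler('z',-.122).apply([1,0,0]);ac=np.array([-ax[1],ax[0],0])
for c in([525,208.3,39],[525,207,39],[525,206,39],[525,206,42]):
  print(c,[(((proj('side',np.array(c)+k*75*ax)[0]-[200,230])+.4)*5).round(0).tolist() for k in(-1,1)])
E
```

```text
[451.86434714 213.7059007   39.        ] [603.87946637 191.42533825  39.        ] [527.87190676 202.56561947  39.        ] 153.63925259537012
[451.13744869 216.21179102  42.        ] [602.56705224 194.01704647  42.        ] [526.85225046 205.11441875  42.        ] 153.04748124626025
[525, 208.3, 39] [[600.0, 416.0], [328.0, 296.0]]
[525, 207, 39] [[601.0, 414.0], [330.0, 294.0]]
[525, 206, 39] [[602.0, 412.0], [330.0, 293.0]]
[525, 206, 42] [[602.0, 408.0], [330.0, 289.0]]
```

```bash
python3 - <<'E'
from go import *
from arm import *
s,M=st();np.set_printoptions(precision=2,suppress=True)
H=np.array([546+85*.9986,-158.7+85*.052,75]);ux=np.array([-.9986,-.052,0])
def pull(t): return H+ux*(206*np.cos(t)-5*np.sin(t))+np.array([0,0,206*np.sin(t)+5*np.cos(t)])
print(pull(0),pull(np.pi/3))
q=s['qpos'];M1=ori(93,0);p0=s['eef_pos'];p1=np.array([424,-168,200])
for k in range(1,5): q,*e=ik(p0+(p1-p0)*k/4,M1,q,.03);print(q,np.round(e,3))
for t in np.linspace(0,np.pi/3,5):
    q,*e=ik(pull(t)+[0,0,-11],M1,q,.03);print(pull(t),q,np.round(e,3))
plan(p1,M1,10)
E
```

```text
[ 425.17 -164.99   80.  ] [ 532.35 -159.41  255.9 ]
[ 0.33  0.65 -0.95  1.93  0.66  0.92  0.67] [0.01 0.   0.3 ]
[ 0.55  0.61 -0.98  2.02  0.67  0.87  0.82] [0.01 0.   0.27]
[ 0.78  0.59 -1.    2.07  0.67  0.85  1.  ] [0.01 0.   0.25]
[ 1.    0.6  -1.02  2.06  0.68  0.86  1.2 ] [0.01 0.   0.23]
[ 425.17 -164.99   80.  ] [ 0.83  0.79 -0.79  2.17  1.04  0.63  0.89] [0.04 0.   0.3 ]
[ 433.47 -164.56  133.15] [ 0.89  0.72 -0.91  2.12  0.89  0.74  1.02] [0.01 0.   0.34]
[ 455.23 -163.43  182.33] [ 0.93  0.68 -0.99  2.03  0.77  0.86  1.12] [0.01 0.   0.26]
[ 488.95 -161.67  224.2 ] [ 0.92  0.67 -1.03  1.9   0.69  0.98  1.19] [0.01 0.   0.22]
[ 532.35 -159.41  255.9 ] [ 0.87  0.68 -1.04  1.76  0.66  1.09  1.23] [0.01 0.   0.21]
rot/row [-0.02 -0.    0.  ] total mm 387.0 totrot [-0.17 -0.    0.  ]
[  0.1   5.5 -38.3]
[  0.1   6.2 -38.2]
[  0.1   6.8 -38.1]
[  0.1   7.5 -38. ]
[  0.1   8.1 -37.9]
[  0.1   8.8 -37.7]
[  0.    9.4 -37.6]
[  0.   10.  -37.4]
[  0.   10.7 -37.2]
[  0.   11.3 -37. ]
```

```bash
python3 -m handwheel '1 -3 6 -25 -.017 0 0;1 -3 6 -37 -.017 0 0;1 -1 7 -37 -.017 0 0;1 0 8 -37 -.017 0 0;1 0 8 -37 -.017 0 0;1 0 9 -37 -.017 0 0;1 0 10 -37 -.017 0 0;1 0 10 -37 -.017 0 0;1 0 11 -30 -.017 0 0;1 0 0 0 0 0 0'; python3 - <<'E'
from go import *
show()
crop('side',230,250,120,85,6.6,'pics/s12.png');crop('top',180,205,75,80,7.5,'pics/t12.png')
cv2.imwrite('pics/t13.png',get_image('top'))
E
```

```text
clock: 15.5
eef_pos: [425.4, -116.0, 200.6]
tool_rot: [1.524, 1.562, 3.14]
force: [0.1, 0.3, -0.5]
width: 85.2
t 15.5 q [ 0.891  0.574 -1.011  2.094  0.662  0.846  1.096] p [ 425.4 -116.   200.6] w 85.2 F [ 0.1  0.3 -0.5]
[[-0.009  0.    -1.   ]
 [-0.999 -0.045  0.009]
 [-0.045  0.999  0.   ]]
```

View pics/s12.png

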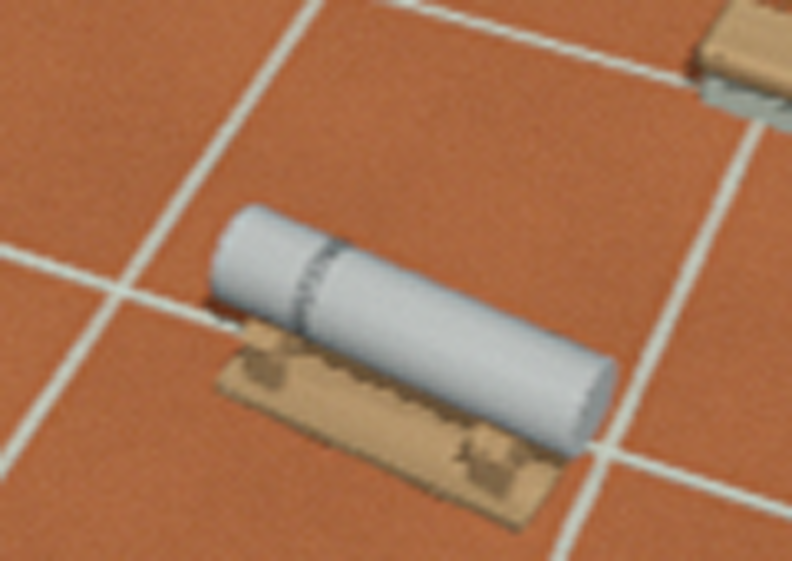

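View pics/t12.png

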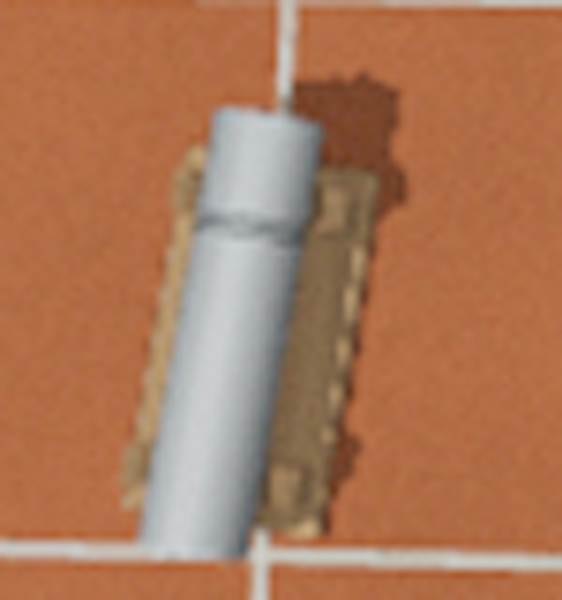

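View pics/t13.png

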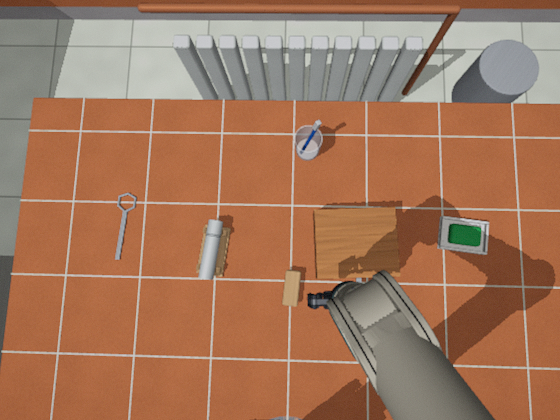

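```bash
python3 - <<'E'
from h import *
S=lambda u,v:(230+u/6.6-.42,250+v/6.6-.42)
T=lambda u,v:(180+u/7.5-.43,205+v/7.5-.43)
print(tri(S(595,407),T(195,548)));print(tri(S(232,255),T(268,118)))
a,b=atz('top',T(195,548),39),atz('top',T(268,118),39);print(a,b,(a+b)/2,np.linalg.norm(a-b),np.arctan2(*(b-a)[1::-1]))
E
```

```text
(array([451.32712768, 214.59040483,  40.72456622]), np.float64(0.016560164187055883))
(array([599.89553151, 197.7603802 ,  39.12880998]), np.float64(3.142003561821122))
[451.27007446 214.99139235  39.        ] [598.39930712 197.28064258  39.        ] [524.83469079 206.13601746  39.        ] 148.19136871047604 -0.11979904439436832
```

```bash
python3 -m handwheel '1 5 0 -15 0 0 -.009;1 10 0 -17 0 0 0;1 10 0 -15 0 0 0;1 5 0 0 0 0 0;1 0 0 0 0 0 0'; python3 - <<'E'
from go import *
show();plan((425.5,-168,68),ori(93,0),1)
crop('side',290,140,150,110,5,'pics/s14.png');crop('top',280,200,150,110,5,'pics/t14.png')
E
```

```text
clock: 16.15
eef_pos: [432.3, -158.7, 168.3]
tool_rot: [-0.92, 1.564, 0.708]
force: [0.4, 0.2, 0.4]
width: 85.6
t 16.15 q [ 0.933  0.641 -0.958  2.09   0.748  0.794  1.137] p [ 432.3 -158.7  168.3] w 85.6 F [0.4 0.2 0.4]
[[ 0.005  0.005 -1.   ]
 [-0.998 -0.058 -0.006]
 [-0.058  0.998  0.004]]
rot/row [0.005 0.004 0.006] total mm 101.0 totrot [0.005 0.004 0.006]
[100.2   7.9  -9.3]
```

View pics/s14.png

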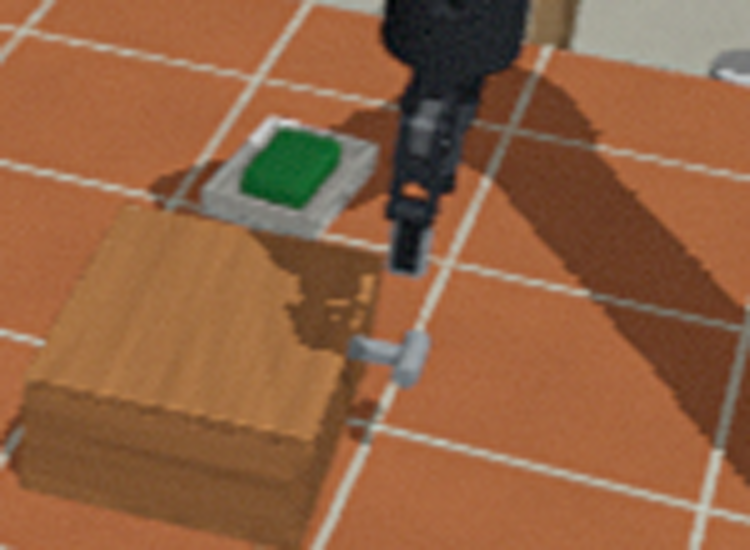

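View pics/t14.png

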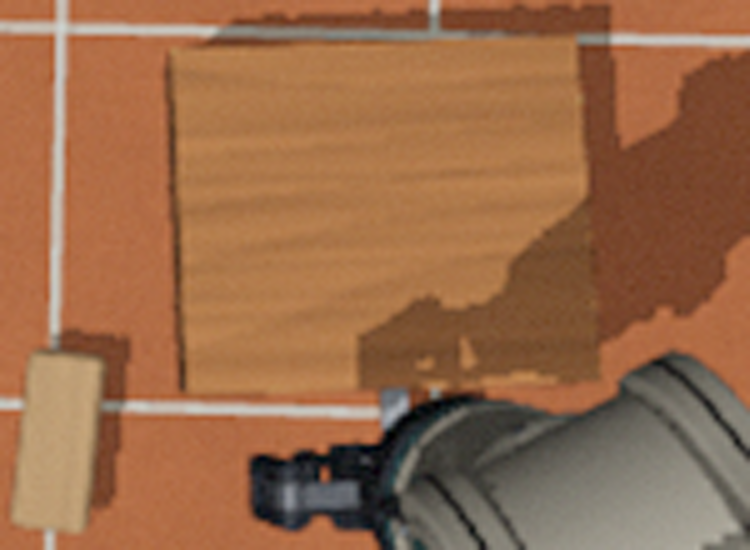

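```bash
python3 - <<'E'
from h import *
S=lambda u,v:(290+u/5-.4,140+v/5-.4)
print(atz('side',S(412,357),80),atz('side',S(424,340),88),atz('side',S(407,376),80))
X=[[425.4,-168,80],[426,-166,80],[425,-165,80]]
print(((proj('side',X)-[290,140]+.4)*5).round(0))
E
```

```text
[ 428.01943384 -171.31068183   80.        ] [ 423.92379736 -179.59574317   88.        ] [ 426.09066877 -151.7182016    80.        ]
[[415. 361.]
 [413. 363.]
 [414. 364.]]
```

```bash
python3 -m handwheel '1 5 3 -5 0 0 .005;1 12 2 -3 0 0 0;1 15 0 0 0 0 0;1 12 0 0 0 0 0;1 5 0 0 0 0 0;1 0 0 0 0 0 0'; python3 - <<'E'
from go import *
show();plan((426.5,-168,68),ori(93,0),1)
crop('side',290,140,150,110,5,'pics/s15.png')
E
```

```text
clock: 16.85
eef_pos: [427.9, -166.5, 116.9]
tool_rot: [-0.601, 1.567, 1.031]
force: [0.3, -0.5, 0.2]
width: 85.3
t 16.85 q [ 0.88   0.713 -0.86   2.134  0.876  0.697  1.049] p [ 427.9 -166.5  116.9] w 85.3 F [ 0.3 -0.5  0.2]
[[ 0.002  0.003 -1.   ]
 [-0.998 -0.061 -0.002]
 [-0.061  0.998  0.003]]
rot/row [0.009 0.003 0.002] total mm 49.0 totrot [0.009 0.003 0.002]
[48.9  1.6 -1.6]
```

View pics/s15.png

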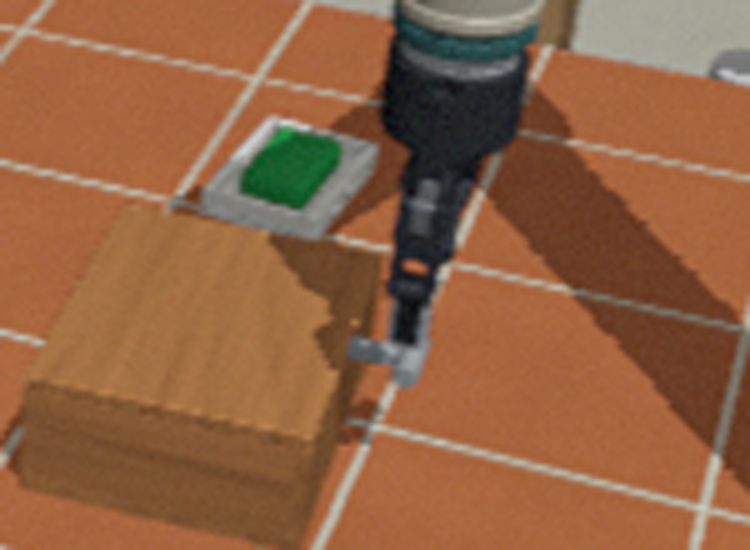

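```bash
python3 -m handwheel '1 6 1 -1 .008 .003 0;1 11 0 0 0 0 0;1 11 0 0 0 0 0;1 7 0 0 0 0 0;1 1 0 0 0 0 0;1 0 0 0 0 0 0'; python3 - <<'E'
from go import *
show();plan((426.5,-168,68),ori(93,0),1)
crop('side',290,140,150,110,5,'pics/s16.png')
E
```

```text
clock: 17.5
eef_pos: [428.7, -168.1, 80.9]
tool_rot: [-1.891, 1.564, -0.27]
force: [0.3, 0.6, -0.7]
width: 85.4
t 17.5 q [ 0.825  0.762 -0.776  2.159  0.984  0.62   0.948] p [ 428.7 -168.1   80.9] w 85.4 F [ 0.3  0.6 -0.7]
[[ 0.007 -0.002 -1.   ]
 [-0.999 -0.051 -0.007]
 [-0.051  0.999 -0.002]]
rot/row [-0.001 -0.002  0.007] total mm 13.0 totrot [-0.001 -0.002  0.007]
[12.9  2.3  0.3]
```

View pics/s16.png

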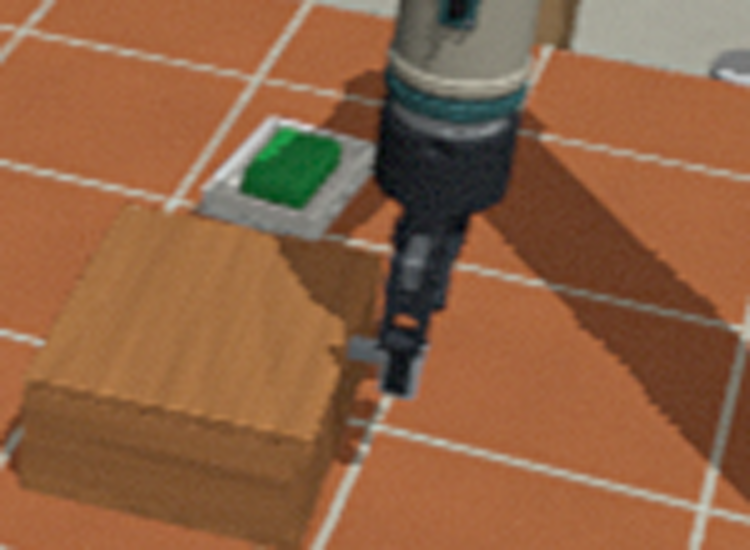

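```bash
python3 -m handwheel '1 5 1.5 0 0 0 .007;1 5 0 0 0 0 0;1 3 0 0 0 0 0;1 0 0 0 0 0 0;-1 0 0 0 0 0 0;-1 0 0 0 0 0 0;-1 0 0 0 0 0 0;-1 0 0 0 0 0 0;-1 0 0 0 0 0 0;-1 0 0 0 0 0 0'; python3 - <<'E'
from go import *
show();plan((426.5,-168,68),ori(93,0),1)
crop('side',290,140,150,110,5,'pics/s17.png')
E
```

```text
clock: 18.55
eef_pos: [427.8, -167.6, 68.3]
tool_rot: [-2.506, 1.568, -0.884]
force: [-0.7, 0.1, -1.5]
width: 38.8
t 18.55 q [ 0.806  0.782 -0.75   2.164  1.017  0.602  0.918] p [ 427.8 -167.6   68.3] w 38.8 F [-0.7  0.1 -1.5]
[[ 0.002 -0.002 -1.   ]
 [-0.999 -0.051 -0.002]
 [-0.051  0.999 -0.002]]
rot/row [-0.001 -0.002  0.002] total mm 1.0 totrot [-0.001 -0.002  0.002]
[ 0.3  1.3 -0.3]
```

View pics/s17.png

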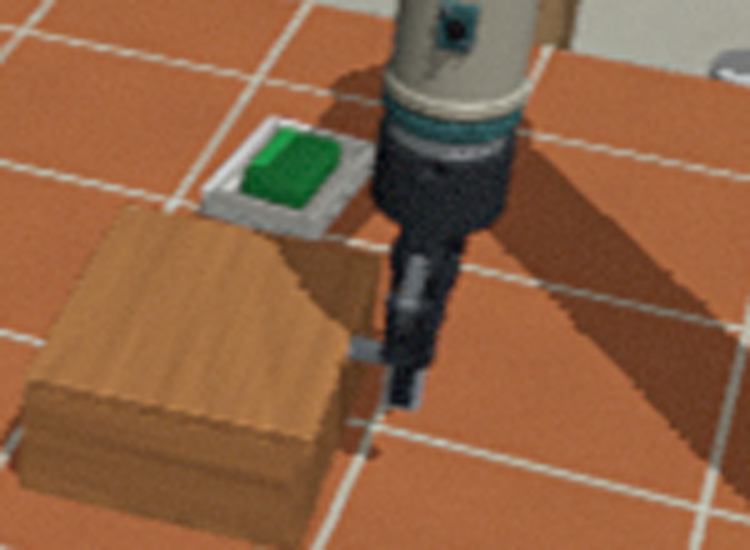

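```bash
cat > lid.py <<'E'
from go import *
P0=np.array([427.8,-167.6,68.3]);bx=np.array([.9986,.052,0])
def lid():
    show();s,M=st();d=s['eef_pos']-P0;dx=d@bx;dz=d[2];X=206-dx;Z=5+dz
    th=np.arctan2(Z,X)-np.arctan2(5,206);print('theta deg',np.degrees(th).round(2),'radius err',(np.hypot(X,Z)-206.06).round(2),'lat',(d@[-.052,.9986,0]).round(2))
    M1=ori(93,0)
    print('rot fix',R.from_matrix(M.T@M1).as_rotvec().round(3))
    for t in (th+.1,th+.25,np.pi/3):
        T=P0+bx*(206-206*np.cos(t)+5*np.sin(t))+np.array([0,0,206*np.sin(t)+5*np.cos(t)-5]);print('to',np.degrees(t).round(1),'tool shift',(M.T@(T-s['eef_pos'])).round(1))
E
python3 -m handwheel '-1 -5 0 0 0 0 0;-1 -8 -.5 0 0 0 0;-1 -8 -1 0 0 0 0;-1 -5 -1 0 0 0 0;-1 0 0 0 0 0 0'; python3 - <<'E'
from lid import *
lid()
crop('side',290,120,150,110,5,'pics/s18.png')
E
```

```text
clock: 19.1
eef_pos: [430.5, -167.5, 96.3]
tool_rot: [-2.555, 1.569, -0.933]
force: [1.7, 1.1, -4.0]
width: 39.0
t 19.1 q [ 0.844  0.743 -0.812  2.142  0.931  0.661  0.992] p [ 430.5 -167.5   96.3] w 39.0 F [ 1.7  1.1 -4. ]
[[ 0.001 -0.002 -1.   ]
 [-0.999 -0.051 -0.001]
 [-0.051  0.999 -0.002]]
theta deg 7.82 radius err -0.14 lat -0.05
rot fix [-0.001 -0.002  0.001]
to 13.6 tool shift [-20.2  -4.2   0. ]
to 22.1 tool shift [-49.3 -14.4  -0. ]
to 60.0 tool shift [-147.8 -104.7   -0.1]
```

View pics/s18.png

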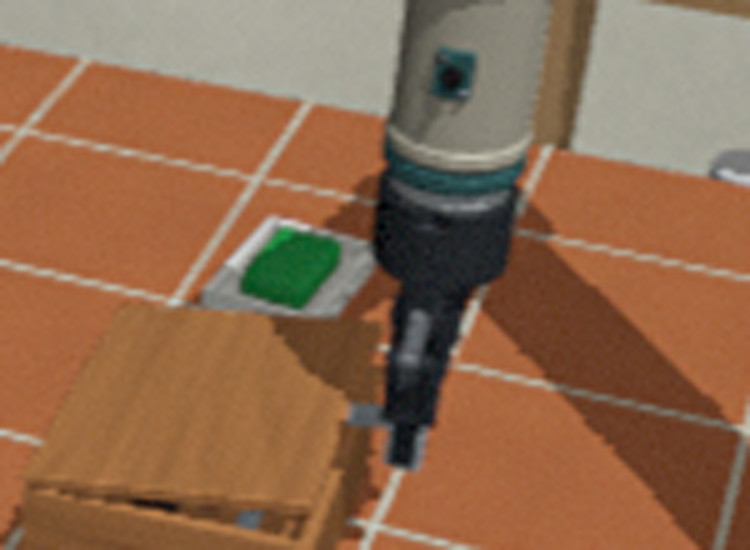

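```bash
python3 -m handwheel '-1 -8 -1.5 0 0 0 0;-1 -9 -2 0 0 0 0;-1 -9 -2.5 0 0 0 0;-1 -8 -3 0 0 0 0;-1 -5 -2 0 0 0 0;-1 0 0 0 0 0 0'; python3 - <<'E'
from lid import *
lid()
E
```

```text
clock: 19.75
eef_pos: [442.3, -166.8, 138.5]
tool_rot: [-2.522, 1.569, -0.9]
force: [1.4, 1.3, -4.2]
width: 38.7
t 19.75 q [ 0.889  0.694 -0.895  2.084  0.815  0.758  1.091] p [ 442.3 -166.8  138.5] w 38.7 F [ 1.4  1.3 -4.2]
[[ 0.001 -0.001 -1.   ]
 [-0.999 -0.051 -0.001]
 [-0.051  0.999 -0.001]]
theta deg 20.06 radius err -0.31 lat 0.01
rot fix [-0.002 -0.001  0.001]
to 25.8 tool shift [-18.9  -8.2  -0. ]
to 34.4 tool shift [-45.2 -24.4  -0. ]
to 60.0 tool shift [-105.6  -92.9   -0. ]
```

```bash
python3 -m handwheel '-1 -8 -3 0 0 0 0;-1 -8.5 -4 0 0 0 0;-1 -8.5 -4.5 0 0 0 0;-1 -8 -5 0 0 0 0;-1 -5 -3.5 0 0 0 0;-1 0 0 0 0 0 0'; python3 - <<'E'
from lid import *
lid()
E
```

```text
clock: 20.35
eef_pos: [463.9, -165.6, 179.7]
tool_rot: [-2.317, 1.57, -0.695]
force: [2.1, -0.3, -6.1]
width: 38.2
t 20.35 q [ 0.908  0.662 -0.958  1.996  0.722  0.866  1.169] p [ 463.9 -165.6  179.7] w 38.2 F [ 2.1 -0.3 -6.1]
[[ 0.001 -0.001 -1.   ]
 [-0.999 -0.051 -0.001]
 [-0.051  0.999 -0.001]]
theta deg 33.03 radius err -0.15 lat 0.12
rot fix [-0.002 -0.001  0.001]
to 38.8 tool shift [-16.5 -12.4  -0.1]
to 47.4 tool shift [-38.5 -34.   -0.1]
to 60.0 tool shift [-64.5 -71.2  -0.1]
```

```bash
python3 -m handwheel '-1 -7 -4.5 0 0 0 0;-1 -7.5 -5.5 0 0 0 0;-1 -7 -6 0 0 0 0;-1 -7 -6.5 0 0 0 0;-1 -4.5 -4.5 0 0 0 0;-1 0 0 0 0 0 0'; python3 - <<'E'
from lid import *
lid()
E
```

```text
clock: 20.95
eef_pos: [493.4, -163.9, 214.9]
tool_rot: [-1.086, 1.57, 0.536]
force: [1.6, -0.1, -7.3]
width: 38.1
t 20.95 q [ 0.898  0.652 -0.992  1.889  0.662  0.97   1.223] p [ 493.4 -163.9  214.9] w 38.1 F [ 1.6 -0.1 -7.3]
[[ 0.001  0.001 -1.   ]
 [-0.999 -0.051 -0.001]
 [-0.051  0.999  0.001]]
theta deg 45.83 radius err 0.48 lat 0.27
rot fix [-0.001  0.001  0.001]
to 51.6 tool shift [-12.9 -16.1  -0.2]
to 60.2 tool shift [-29.5 -42.1  -0.2]
to 60.0 tool shift [-29.3 -41.6  -0.2]
```

```bash
python3 -m handwheel '-1 -5 -6 0 0 0 0;-1 -5.5 -7 0 0 0 0;-1 -5 -7.5 0 0 0 0;-1 -4 -6 0 0 0 0;-1 0 0 0 0 0 0'; python3 - <<'E'
from lid import *
lid()
E
```

```text
clock: 21.45
eef_pos: [518.8, -162.5, 235.1]
tool_rot: [1.548, 1.564, -3.113]
force: [1.5, -0.4, -6.7]
width: 38.6
t 21.45 q [ 0.868  0.662 -0.998  1.798  0.637  1.051  1.248] p [ 518.8 -162.5  235.1] w 38.6 F [ 1.5 -0.4 -6.7]
[[-0.007 -0.    -1.   ]
 [-0.999 -0.052  0.007]
 [-0.052  0.999  0.   ]]
theta deg 54.83 radius err 0.58 lat 0.35
rot fix [-0.     0.    -0.007]
to 60.6 tool shift [-10.2 -17.9  -0.3]
to 69.2 tool shift [-22.8 -46.1  -0.3]
to 60.0 tool shift [ -9.2 -16.1  -0.3]
```

```bash
python3 -m handwheel '-1 -3.5 -5 0 0 0 -.003;-1 -3 -5 0 0 0 -.004;-1 -1.5 -3 0 0 0 0;-1 0 0 0 0 0 0;-1 0 0 0 0 0 0'; python3 - <<'E'
from lid import *
lid()
E
```

```text
clock: 21.95
eef_pos: [531.4, -161.8, 242.9]
tool_rot: [1.53, 1.568, -3.13]
force: [-1.0, 0.3, -6.0]
width: 38.8
t 21.95 q [ 0.854  0.667 -0.999  1.761  0.632  1.076  1.257] p [ 531.4 -161.8  242.9] w 38.8 F [-1.   0.3 -6. ]
[[-0.003 -0.    -1.   ]
 [-0.999 -0.053  0.003]
 [-0.053  0.999  0.   ]]
theta deg 58.96 radius err 0.64 lat 0.43
rot fix [ 0.     0.    -0.003]
to 64.7 tool shift [ -8.8 -18.7  -0.4]
to 73.3 tool shift [-19.2 -47.7  -0.5]
to 60.0 tool shift [-1.3 -3.6 -0.4]
```

```bash
python3 -m handwheel '-1 -1.5 -3 0 0 0 0;-1 0 0 0 0 0 0;-1 0 0 0 0 0 0'; python3 - <<'E'
from lid import *
lid()
crop('side',240,60,200,150,4,'pics/s20.png');crop('top',280,190,150,110,5,'pics/t20.png')
E
```

```text
clock: 22.25
eef_pos: [534.1, -161.7, 244.4]
tool_rot: [1.56, 1.567, -3.1]
force: [0.2, 1.3, -4.9]
width: 39.1
t 22.25 q [ 0.85   0.669 -0.998  1.752  0.631  1.083  1.258] p [ 534.1 -161.7  244.4] w 39.1 F [ 0.2  1.3 -4.9]
[[-0.004 -0.    -1.   ]
 [-0.999 -0.053  0.004]
 [-0.053  0.999  0.   ]]
theta deg 59.81 radius err 0.62 lat 0.41
rot fix [ 0.     0.    -0.004]
to 65.5 tool shift [ -8.5 -18.8  -0.4]
to 74.1 tool shift [-18.6 -48.   -0.4]
to 60.0 tool shift [ 0.2 -0.9 -0.4]
```

View pics/s20.png

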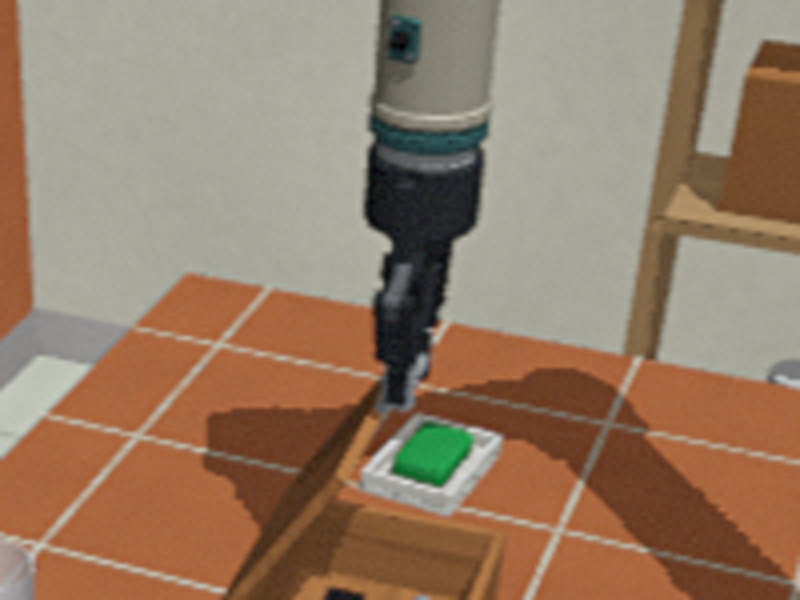

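View pics/t20.png

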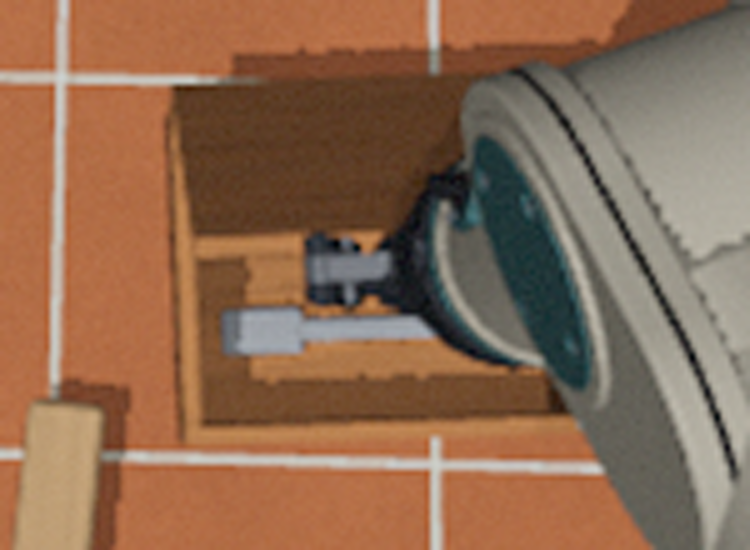

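```bash
python3 - <<'E'
from h import *
H=np.array([546+85*.9986,-158.7+85*.052,75]);ux=np.array([-.9986,-.052,0]);uy=np.array([-.052,.9986,0]);uz=np.array([0,0,1])
for d in(58,60,62):
  t=np.radians(d);a=ux*np.cos(t)+uz*np.sin(t);n=-ux*np.sin(t)+uz*np.cos(t)
  bot=H+170*a+100*uy; top=bot+10*n; bar=H+206*a+5*n+20*uy
  f=lambda n_,X,o,k:((proj(n_,X)[0]-o+.4)*k).round(0)
  print(d,'top bot/top/',f('top',bot,[280,190],5),f('top',top,[280,190],5),'side bot,top,bar',f('side',bot,[240,60],4),f('side',top,[240,60],4),f('side',bar,[240,60],4), 'hinge',f('side',H+100*uy,[240,60],4),f('top',H+100*uy,[280,190],5))
import cv2
im=get_image('side');cv2.imwrite('pics/s21.png',cv2.resize(im[140:240,270:390],None,fx=6.6,fy=6.6,interpolation=cv2.INTER_CUBIC))
im=get_image('top');cv2.imwrite('pics/t21.png',cv2.resize(im[195:285,300:380],None,fx=6.6,fy=6.6,interpolation=cv2.INTER_CUBIC))
E
```

```text
58 top bot/top/ [189. 266.] [189. 245.] side bot,top,bar [353. 488.] [341. 478.] [409. 391.] hinge [220. 634.] [167. 101.]
60 top bot/top/ [189. 253.] [189. 232.] side bot,top,bar [346. 482.] [333. 473.] [401. 385.] hinge [220. 634.] [167. 101.]
62 top bot/top/ [189. 240.] [188. 219.] side bot,top,bar [338. 477.] [326. 468.] [392. 379.] hinge [220. 634.] [167. 101.]
```

View pics/s21.png

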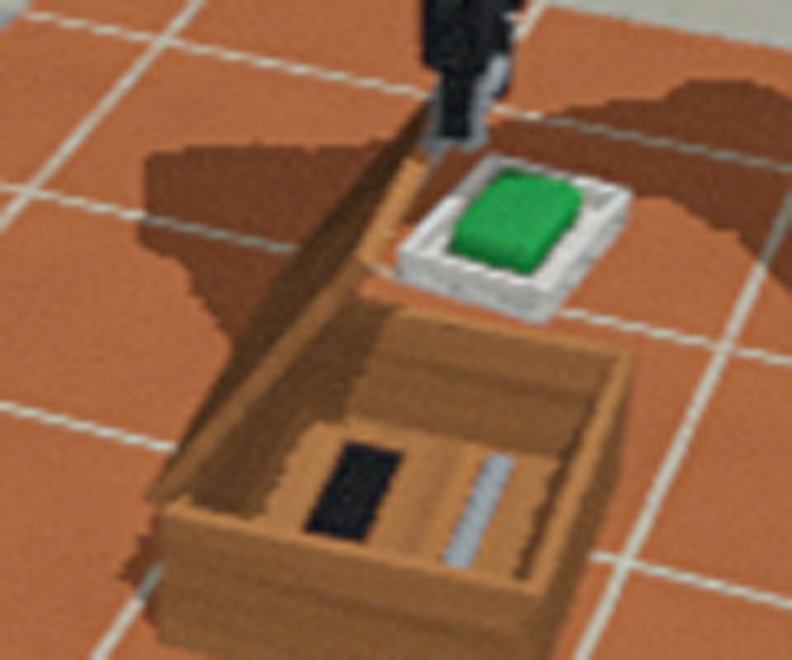

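View pics/t21.png

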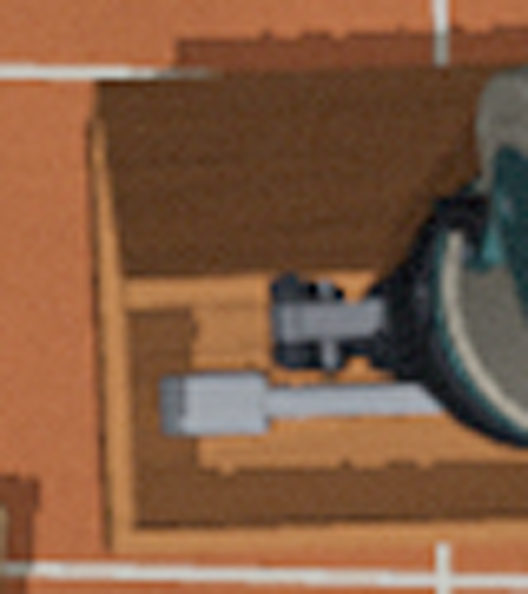

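```bash
python3 - <<'E'
from lid import *
lid()
cv2.imwrite('pics/s22.png',get_image('side'));cv2.imwrite('pics/t22.png',get_image('top'));lid()
E
```

```text
t 22.45 q [ 0.85   0.669 -0.998  1.752  0.631  1.083  1.258] p [ 534.  -161.6  244.4] w 38.5 F [-0.4  0.4 -3.8]
[[-0.004 -0.    -1.   ]
 [-0.999 -0.053  0.004]
 [-0.053  0.999  0.   ]]
theta deg 59.8 radius err 0.64 lat 0.45
rot fix [ 0.     0.    -0.004]
to 65.5 tool shift [ -8.5 -18.8  -0.5]
to 74.1 tool shift [-18.6 -48.   -0.5]
to 60.0 tool shift [ 0.2 -0.9 -0.4]
t 22.55 q [ 0.85   0.668 -0.998  1.752  0.631  1.083  1.258] p [ 534.  -161.6  244.4] w 38.6 F [ 0.5 -0.1 -4.5]
[[-0.004 -0.    -1.   ]
 [-0.999 -0.053  0.004]
 [-0.053  0.999  0.   ]]
theta deg 59.81 radius err 0.66 lat 0.44
rot fix [ 0.     0.    -0.004]
to 65.5 tool shift [ -8.5 -18.8  -0.5]
to 74.1 tool shift [-18.5 -48.   -0.5]
to 60.0 tool shift [ 0.2 -0.9 -0.4]
```

View pics/s22.png

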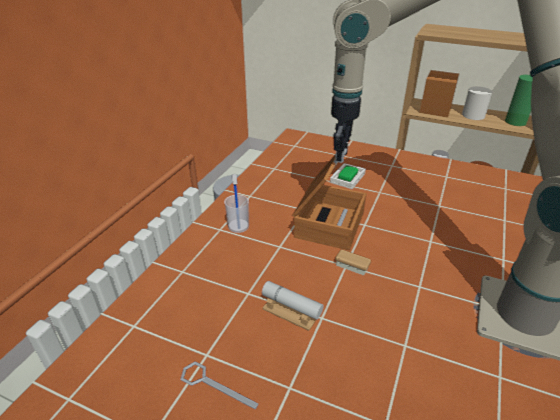

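View pics/t22.png

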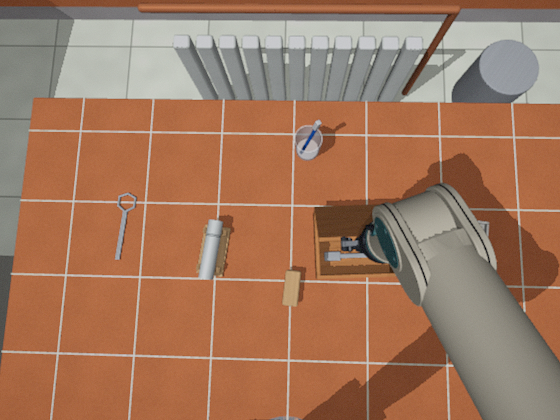

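The tube lies in the rest, with its ends at (265,290) and (322,310) in the side view. The lid is open and held at the pull. The brush, cup, dish and scraper are where they started, and the pose is steady. I'm handing in.

```bash
python3 -c "
from cell import ctrl
print(ctrl.finish_job())"
```

```text
the job is handed in; nothing more can be done
None
```

The tube is lying in the rest, the box lid is up at about 60°, and the gripper is still holding it by the pull. I handed the job in at 22.6 s on the robot's clock; no verdict is reported.

- **Tube:** its centre measured about (524.8, 206), within about 1 mm of my estimate of the rest's centre. It lies along the rest, with its axis about 40 mm above the sill (39 mm wanted), so it looks seated in both saddles. It touched one saddle first while I was lowering it, and I straightened it before letting go.
- **Lid:** the arm's position gives 59.8°, steady over the last readings. Both cameras agree with 60° to within about a degree.
- **Other things:** the nail brush, cup, soap dish and scraper look unmoved in the last pictures. In the last top view the arm covers most of the soap dish, so that one I checked in the side view.
- **Disagreements:** the two cameras differed by about 3 mm on the position of the rest and of the pull, so I worked from values in between. One height check on the tube's far end missed by 3 mm between the two views.

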